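# Dose the waiting loads from the tablet dispenser

### The arm

A 6-joint arm with a two-finger parallel gripper is mounted at the origin on the work surface. World frame = base frame: x ahead of the robot, y to its left, z up, the work surface at z = 0. Lengths are in m, angles in rad, forces in N, time in s.
With the tool pointing down it reaches from about 0.35 to 0.975 m from the base axis. Payload 4.9 kg.
Tool frame: the origin (TCP) lies at the centre of the arm's flange, where the gripper is bolted on; the fingertips stand 173 mm ahead of it and the grasp point (between the pads) lies 155 mm ahead of it (ctrl.tip_extent is the distance from the TCP to the fingertips, in m); z points along the fingers, y is the line along which they close (so a half turn about z gives the same grasp; the last joint's range is limited). The gripper opens to 85 mm and grips with 20 to 120 N. Pads are 22 mm wide; open, the fingers measure 114 mm over their backs; the gripper's body (76 mm by 85 mm) begins 54 mm behind the grasp point. The pads swing forward as they close: fully open they stand 13 mm farther back than shut.
Start: joints at [-1.429, 0.053, 1.613, -0, 1.476, -0.119], TCP at [0.161, -0.604, 0.405] pointing down, gripper open.
Joint ranges: [-3.01, 3.01], [-1.01, 2.22], [0.06, 2.58], [-1.02, 4.17], [0.09, 2.62], [-3.14, 3.14]. Speed limits (rad/s): [2.57, 2.57, 3.14, 3.14, 3.14, 3.14].

### API

Orientations are given as a unit quaternion [x, y, z, w].
In Python, from plant import state, cams, workorder, ctrl gives the robot as it stands.
- The arm moves only by the tool apply_moves, never from a script. Its argument "commands" is one flat list of numbers, 7 for each row, row after row: the shift along the world's x, y, z in cm, then the turn, a rotation vector about the world's x, y, z in rad, then the opening, from -1 (shut) to 1 (fully open). In form: [x, y, z, ax, ay, az, fingers, x, y, z, ax, ay, az, fingers, ...]. A call has 1 to 5 rows; each row is the pose to reach, as a shift and turn from the pose commanded when the call began; what a row does not reach only later rows make up. A row lasts 1/10 s, in which the tool goes at most 50 mm and 8.59 degrees, less where a joint would pass 70% of its speed; a pose out of reach is approached as far as the arm can. A call with a gripper value outside its range is refused whole. The fingers move at their own pace and stop on an object; "newtons" is the grip in N (left out, the last holds). Time passes only in rows, so rows that repeat a pose let the fingers close. It gives the time, the measured TCP pose, the force, the opening and the grip force at its end, in the units of the state.
- state(): the state, without advancing time (a new reading comes with each control period).
- cams.snapshot(name): name is "side" or "top"; returns a dict with "img" (420x560x3 uint8, red, green, blue), "intrinsics" (3x3 intrinsics, pixels), "dist" ([k1, k2, p1, p2, k3] as OpenCV has them; the pictures are not rectified), "R" (3x3) and "t" (3): a world point X has camera coordinates R X + t. Camera axes: x right, y down, z forward; pixel columns grow to the right and rows downward; lengths in m; the calibration is good to about 2 mm. A picture is of the moment at which its call begins. There is no depth.
- workorder.finish_job(): hands the job in; it is judged then, once.
The state is a dict: "t": time; "qpos": joint angles; "joint_velocities": joint speeds; "tau": joint torques, N m; "tool_pos": TCP position; "tcp_rot": TCP orientation; "ft_force": force on the tool from outside, world axes, zero at the start; "wrist_torque": the same for the moment, N m; "opening": finger opening in m; "gripper_force": force on a finger pad.
Only numpy, scipy, OpenCV 4.12 (cv2) and the standard library are available. Lean on these libraries where they do the work, as an engineer would, in place of code of your own. Each camera call takes 0.05 s, during which the arm holds its last target. There are 200 camera calls.

### The job

Each clothespin lying out on the mat stands for one waiting load: fold the dispenser's clear guard cover up until it stands upright, set the lint tin under the outlet, turn the red paddle knob clockwise one click per clothespin so that exactly that many tablets fall into the tin, and leave the tin there. Fold the cover down shut again after dosing, put all the clothespins away in the white drawer and close the drawer fully. Do not disturb the green cup, the dryer ball or the blue bottle.

Things in the scene. Friction and masses are not known exactly. Their poses are not given: they have to be found in the camera images.
- dispenser: fixed tablet dispenser: open round blue well (inner radius 75 mm, rim 85 mm high, floor 55 to 60 mm up) on legs. Origin on the counter under its axis, z up, -x roughly to the robot. A 60 degree sector of the floor, centred on -x, is its outlet; below, towards -x, 120 mm between the legs is free. Legs stand at +x and +/-y; hinge plate 140 mm high, 104 mm towards -y
- outlet (a point): middle of the outlet, 50 mm from the axis towards the dispenser's -x, at the floor's underside (z 55 mm)
- paddle (a joint): angle of the paddle wheel with its red knob, rad, 0 at the start, grows clockwise seen from above, stops at 5.6. Detent every 60 degrees (1.047 rad), about 0.1 N m to pass; past half way it snaps on. Of its six sectors the one over the outlet starts empty, the others hold a tablet each; every click clockwise sweeps one tablet over the outlet and it falls through
- paddle_grip (a point): on the vertical axis of the knob, 118 mm above the counter, at grip height; the knob is an upright red bar 60 mm long, 12 mm thick, from 94 to 132 mm above the counter, open at both sides. The point's x axis lies along the bar and turns with it; at 0 it is the dispenser's x axis
- cover (a joint): angle of the clear guard cover over the knob, rad: 0 = shut, lying level 10 mm above the knob; 1.57 = standing upright. Stiff friction hinge (0.2 N m) stays where it is left, from 0 to 2.2; starts half open (0.6 to 0.9)
- cover_hinge (a point): middle of the cover's hinge line, 142 mm above the counter, 100 mm from the axis towards the dispenser's -y; the line runs along the dispenser's x. The cover is a clear panel with orange rim, 150 mm along the hinge, 140 mm from hinge to free edge, 4 mm thick (10 mm at the free edge, thickened on the upper side)
- cover_edge (a point): middle of the cover's free edge (orange, 140 mm from the hinge); shut, it lies 40 mm beyond the axis on the +y side, and it swings up and over to the -y side
- tin: loose open aluminium lint tin, 140 mm (x) x 100 mm (y) x 32 mm high, walls and floor 4 mm, about 0.14 kg; origin at the centre of its underside. An upright black lug for gripping stands at its -x end
- tin_lug (a point): grip point of the tin's lug, 83 mm from the tin's origin towards its -x, 47 mm above its underside; the lug is 10 mm thick (tin's y), 26 mm long (x), 62 mm high from the underside
- unit_drawer0 (a joint): opening of the white drawer, m: 0 = fully shut, stops at 0.1176; starts 0.025 to 0.055 open; slides with about 1 N of friction
- drawer_handle (a point): middle of the drawer's steel bar handle, about 41 mm above the counter: a level round bar 80 mm long, 11 mm thick, 35 mm in front of the drawer's front. Site axes: -x is the direction in which the drawer opens (roughly towards the robot), y along the bar, z up
- drawer_in (a point): centre of the drawer's inner floor, 22 mm above the counter, axes as the handle's; inside 135 mm (x) x 118 mm (y), walls 31 mm high; handle bar 124 mm towards -x. Fixed white housing 180 x 160 mm, 75 mm high, 40 mm free above this floor; drawn out by q, the front q - 6 mm of the drawer's inside is open from above, the rest is under the housing
- pin_a: wooden clothespin lying flat, 72 mm long (its x axis) x 12 mm wide x 11 mm high; origin at the centre of its underside. Each pin lying out on the grey mat stands for one waiting load; two to four are there, pin_a always: an absent one reads None from the start
- pin_b: wooden clothespin lying flat, 72 mm long (its x axis) x 12 mm wide x 11 mm high; origin at the centre of its underside. Each pin lying out on the grey mat stands for one waiting load; two to four are there, pin_a always: an absent one reads None from the start
- pin_c: wooden clothespin lying flat, 72 mm long (its x axis) x 12 mm wide x 11 mm high; origin at the centre of its underside. Each pin lying out on the grey mat stands for one waiting load; two to four are there, pin_a always: an absent one reads None from the start
- pin_d: wooden clothespin lying flat, 72 mm long (its x axis) x 12 mm wide x 11 mm high; origin at the centre of its underside. Each pin lying out on the grey mat stands for one waiting load; two to four are there, pin_a always: an absent one reads None from the start
- tablet1: hard-pressed blue detergent tablet with a white dot, 23 x 23 mm, 10 mm thick, 10 g; origin at the centre of its flat underside. Number 1 to come out of the dispenser; it starts in the wheel at 60 mm above the counter
- tablet2: hard-pressed blue detergent tablet with a white dot, 23 x 23 mm, 10 mm thick, 10 g; origin at the centre of its flat underside. Number 2 to come out of the dispenser; it starts in the wheel at 60 mm above the counter
- tablet3: hard-pressed blue detergent tablet with a white dot, 23 x 23 mm, 10 mm thick, 10 g; origin at the centre of its flat underside. Number 3 to come out of the dispenser; it starts in the wheel at 60 mm above the counter
- tablet4: hard-pressed blue detergent tablet with a white dot, 23 x 23 mm, 10 mm thick, 10 g; origin at the centre of its flat underside. Number 4 to come out of the dispenser; it starts in the wheel at 60 mm above the counter
- tablet5: hard-pressed blue detergent tablet with a white dot, 23 x 23 mm, 10 mm thick, 10 g; origin at the centre of its flat underside. Number 5 to come out of the dispenser; it starts in the wheel at 60 mm above the counter
- cup: green ceramic cup, 80 mm across, 85 mm high, origin under its centre; not part of the job
- ball: pink hard silicone dryer ball, 64 mm across, on a small square rubber rest, origin at its centre; not part of the job
- spray: blue bottle, 60 mm across, 170 mm high, origin under its centre; not part of the job
Not all that is in view belongs to the job. There is more than one size of the tin; the job needs the largest.

How it is judged:
By the outcome, as a careful person would: the job done as asked, in the order asked, and still so for the second after the job is handed in, with the robot touching nothing.
Of pin_b, pin_c, pin_d only 1 to 3 are there at a start; the rules pass over those that are not, and their reading is None.
At some moment in a run one of pin_a, pin_b, pin_c, pin_d may be knocked a few centimetres aside while the robot is not near it.
Once in a run the grip may slacken for a moment while it holds something.
It also fails if it takes over 210 s, if anything falls off the work surface, if the arm or the gripper's body presses on something with over 40 N, if the wrist force passes 120 N, or if a joint passes its speed limit or range.

## Working session

There is one attempt and no reset: what is moved stays moved. The work goes in short steps, Python scripts to look and compute and a tool call to move; the robot and the scene stay as the last step left them, time stands still between calls to the robot, and variables do not carry over. Pictures are saved under pics/ and viewed, at most 14 in all, crops included, and the job is handed in when it is done.

Besides the shell and the picture viewer there is one more tool, called after ">>>" as name(argument=value, ...), one argument or row to a line, values as JSON. apply_moves: Moves the arm, as the interface text tells. Its arguments: {"type":"object","properties":{"commands":{"type":"array"},"newtons":{"type":"number"}},"required":["commands"]}

```bash
ls; mkdir -p pics; cat > h.py <<'E'
import numpy as np, cv2
from plant import state, cams, workorder, ctrl
def snap(n,f=None):
    s=cams.snapshot(n)
    if f: cv2.imwrite('pics/'+f+'.png',s['img'][:,:,::-1])
    return s
def ray(s,uv):
    p=cv2.undistortPoints(np.array([[uv]],float),np.array(s['intrinsics']),np.array(s['dist']))[0,0]
    R=np.array(s['R']);t=np.array(s['t'])
    return -R.T@t, R.T@np.array([p[0],p[1],1])
def at(s,uv,z):
    o,d=ray(s,uv); return o+d*(z-o[2])/d[2]
def proj(s,X):
    return cv2.projectPoints(np.array(X,float).reshape(-1,1,3),cv2.Rodrigues(np.array(s['R']))[0],np.array(s['t'],float),np.array(s['intrinsics']),np.array(s['dist']))[0][:,0]
E
python3 - <<'E'
from h import *
for n in('top','side'):
    s=snap(n,n+'0'); R=np.array(s['R']);print(n,-R.T@s['t'],R[2])
print(state())
E
```

```text
pics
top [0.46485663 0.07823772 1.35752177] [ 0.11220557  0.01947117 -0.99349423]
side [0.06584963 0.85017669 1.13662058] [ 0.39048712 -0.54643401 -0.74089789]
{'t': 0.1, 'qpos': array([-1.42897170e+00,  5.33035764e-02,  1.61417830e+00,  2.42019995e-05,
        1.47598428e+00, -1.19000596e-01]), 'joint_velocities': array([-0.00155522,  0.00013574, -0.00367832, -0.00069737, -0.00058685,
        0.00103334]), 'tau': array([ 7.32420413e-04, -3.94904208e+01, -3.71364284e+01, -2.98830605e-05,
        3.95146708e-03, -6.06618968e-06]), 'tool_pos': array([ 0.16114129, -0.60361542,  0.40356484]), 'tcp_rot': array([ 9.91508036e-01,  1.30042057e-01,  1.35479879e-06, -9.36827915e-04]), 'ft_force': array([ 0.01135393, -0.22939435, -0.07526427]), 'wrist_torque': array([-0.02471942,  0.00837348, -0.01214229]), 'gripper_force': 0.0, 'opening': 0.08556380283023252}
```

View pics/top0.png

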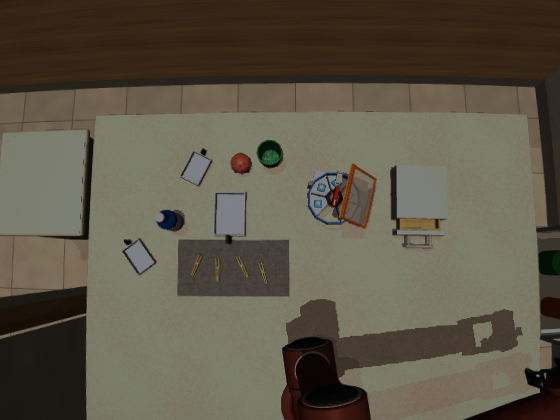

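View pics/side0.png

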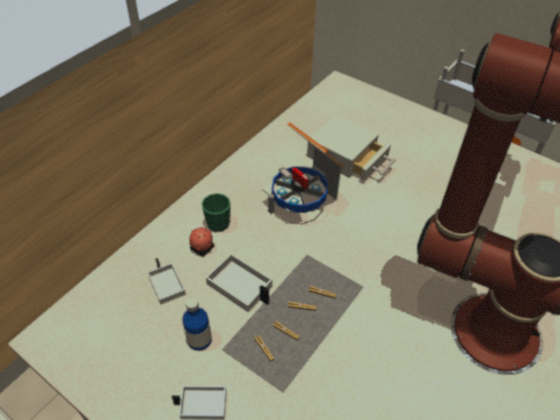

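Top view: four pin-like things on the mat at about (196,265), (217,269), (242,266), (263,272). There are three tins: large at (230,214), small at (196,168) and (139,257). The dispenser is at (333,198) and the drawer at (418,228). Next I'll check the pins and tin in a close crop.

```bash
python3 - <<'E'
import cv2
a=cv2.imread('pics/top0.png')
c1=a[135:300,170:300]; c2=a[155:255,300:460]
c1=cv2.resize(c1,None,fx=3.6,fy=3.6,interpolation=3); c2=cv2.resize(c2,None,fx=5,fy=5,interpolation=3)
cv2.imwrite('pics/c1.png',c1);cv2.imwrite('pics/c2.png',c2)
E
```

```text
(no output)
```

View pics/c1.png

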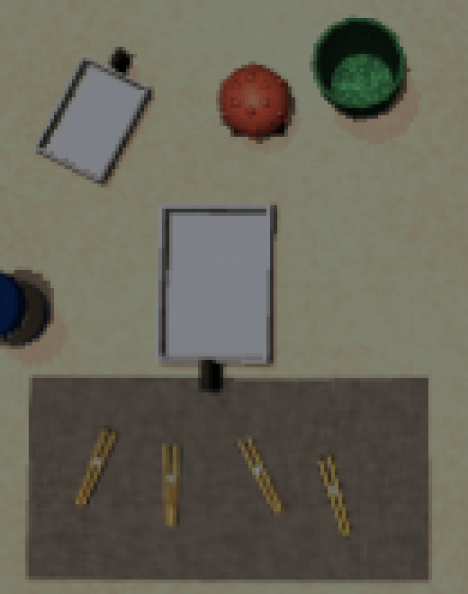

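View pics/c2.png

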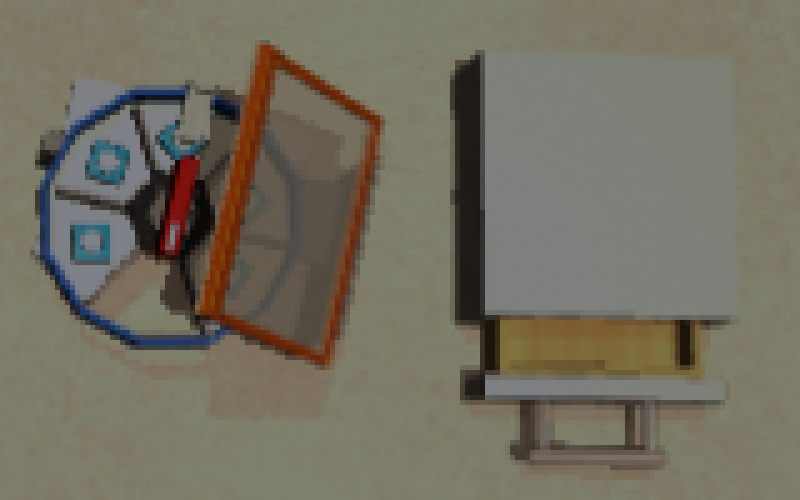

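c1 shows four identical clothespins, so four clicks. The large tin is at crop (216,285) with its lug at (211,377). c2 shows the knob bar from (188,160) to (170,252), the hinge corners at (380,120) and (325,362), the cover's free edge from (268,48) to (205,315), and the drawer handle from (518,455) to (662,460). I'll fit the poses from these.

```bash
cat >> h.py <<'E'
from scipy.optimize import least_squares
def Rz(a): return np.array([[np.cos(a),-np.sin(a),0],[np.sin(a),np.cos(a),0],[0,0,1]])
def fit(s,loc,px,x0,extra=None):
    f=lambda p:(proj(s,(Rz(p[2])@(extra(p) if extra else np.array(loc,float)).T).T+np.array([p[0],p[1],0]))-px).ravel()
    r=least_squares(f,x0); return r.x,np.round(r.fun.reshape(-1,2),1).tolist()
E
python3 - <<'E'
from h import *
s=snap('top')
u1=lambda L:(np.array(L,float)+.5)/3.6-.5+[170,135]
u2=lambda L:(np.array(L,float)+.5)/5-.5+[300,155]
for n,e in dict(A=[(112,430),(79,503)],B=[(171,444),(171,524)],C=[(243,440),(279,513)],D=[(325,458),(347,534)]).items():
    a,b=[at(s,p,.011) for p in u1(e)]; d=a-b
    print('pin',n,((a+b)/2).round(3),'len',np.linalg.norm(d).round(3),'yaw',np.arctan2(d[1],d[0]).round(3))
print('tin',fit(s,[(.07,.05,.032),(.07,-.05,.032),(-.07,-.05,.032),(-.07,.05,.032)],u1([(161,206),(273,206),(272,363),(160,362)]),[.6,.2,0]))
print('lug top',at(s,u1([(211,377)])[0],.062).round(3))
def disp(p):
    c,z=np.cos(p[3]),np.sin(p[3]);y=-.1+.14*c;h=.142+.14*z
    return np.array([(.075,-.1,.142),(-.075,-.1,.142),(.075,y,h),(-.075,y,h),(.03,0,.132),(-.03,0,.132)])
print('disp',fit(s,None,u2([(380,120),(325,362),(264,48),(202,315),(188,160),(174,225)]),[.65,-.1,0,.75],disp))
o=[at(s,p,.085) for p in u2([(42,220),(170,88),(170,343)])];print('rim',np.round(o,3))
h=[at(s,p,.046) for p in u2([(515,455),(663,460)])];print('handle',np.round(h,3),np.linalg.norm(h[0]-h[1]))
print('housing',fit(s,[(.09,.08,.075),(.09,-.08,.075),(-.09,-.08,.075),(-.09,.08,.075)],u2([(483,52),(735,55),(738,320),(483,318)]),[.6,-.4,0]))
for n,p,z in(('cup',(269,155),.085),('ball',(241,163),.05),('spray',(164,222),.17)):print(n,at(s,p,z).round(3))
E
```

```text
pin A [0.441 0.376 0.011] len 0.071 yaw -0.419
pin B [0.426 0.308 0.011] len 0.071 yaw 0.009
pin C [0.433 0.228 0.011] len 0.072 yaw 0.466
pin D [0.416 0.161 0.011] len 0.069 yaw 0.284
tin (array([6.01868408e-01, 2.65830279e-01, 3.50094449e-06]), [[0.1, -0.1], [0.1, -0.3], [0.1, 0.0], [-0.3, 0.4]])
lug top [0.519 0.265 0.062]
disp (array([ 0.64565972, -0.06071042, -0.25235231,  0.91394812]), [[-0.2, -0.7], [-0.6, 0.5], [0.4, -1.7], [-0.1, -1.0], [1.2, -1.7], [-0.7, 4.9]])
rim [[ 0.641  0.02   0.085]
 [ 0.722 -0.06   0.085]
 [ 0.565 -0.057  0.085]]
handle [[ 0.497 -0.276  0.046]
 [ 0.493 -0.37   0.046]] 0.09433268306417911
housing (array([ 0.66283662, -0.33438605, -0.0277089 ]), [[-0.1, -2.6], [-0.5, -1.7], [0.3, 2.4], [0.4, 1.7]])
cup [0.778 0.139 0.085]
ball [0.761 0.229 0.05 ]
spray [0.564 0.436 0.17 ]
```

```bash
cat >> h.py <<'E'
def pose():
    s=state();q=s['tcp_rot'];phi=2*np.arctan2(q[1],q[0]);return np.array(s['tool_pos']),(phi+np.pi)%(2*np.pi)-np.pi
def go(x,y,z,phi):
    p,f=pose(); d=(phi-f+np.pi)%(2*np.pi)-np.pi
    print('shift cm',((np.array([x,y,z])-p)*100).round(1),'turn',round(d,3))
E
python3 - <<'E'
from h import *
s=snap('top')
u2=lambda L:(np.array(L,float)+.5)/5-.5+[300,155]
def disp(p):
    c,z=np.cos(p[3]),np.sin(p[3]);y=-.1+.14*c;h=.142+.14*z
    return np.array([(.075,-.1,.142),(-.075,-.1,.142),(.075,y,h),(-.075,y,h),(.03,0,.132),(-.03,0,.132)])
p,r=fit(s,None,u2([(380,120),(325,362),(264,48),(202,315),(188,160),(171,244)]),[.65,-.1,0,.75],disp)
print(p,r)
for y in(.05,-.089): 
    X=Rz(p[2])@[0,y,0]+[p[0],p[1],0];print(X.round(3)); go(X[0],X[1],.40,p[2]+np.pi/2)
print(pose())
E
```

```text
[ 0.64350119 -0.06023177 -0.24077048  0.91509702] [[-0.5, -0.4], [-0.4, 0.9], [-0.0, -1.1], [0.1, -0.1], [1.0, -1.0], [-0.1, 1.8]]
[ 0.655 -0.012  0.   ]
shift cm [49.4 59.2 -0.4] turn 1.069
[ 0.622 -0.147  0.   ]
shift cm [46.1 45.7 -0.4] turn 1.069
(array([ 0.16113742, -0.60370499,  0.40393787]), np.float64(0.2607878359794582))
```

>>> apply_moves(
  commands=[12, 10, 10, 0, 0, 0.3, -1, 25, 25, 10, 0, 0, 0.6, -1, 25, 25, 10, 0, 0, 0.6, -1, 25, 25, 10, 0, 0, 0.6, -1, 25, 25, 10, 0, 0, 0.6, -1],
)

```text
t: 0.7
tool_pos: [0.3304, -0.4359, 0.4776]
tcp_rot: [0.908, 0.418, 0.0, 0.0]
ft_force: [0.7, -0.5, -0.4]
opening: 0.0121
gripper_force: 0.0
```

>>> apply_moves(
  commands=[24.4, 34.2, 0, 0, 0, 0.47, -1, 24.4, 34.2, 0, 0, 0, 0.47, -1, 24.4, 34.2, 0, 0, 0, 0.47, -1, 24.4, 34.2, 0, 0, 0, 0.47, -1, 24.4, 34.2, 0, 0, 0, 0.47, -1],
)

```text
t: 1.2
tool_pos: [0.4754, -0.232, 0.4773]
tcp_rot: [0.787, 0.617, 0.0, 0.0]
ft_force: [1.5, 0.2, -0.0]
opening: 0.0001
gripper_force: 0.0
```

```bash
python3 - <<'E'
from h import *
print(pose()); go(.655,-.012,.398,1.33)
E
```

```text
(array([ 0.47538986, -0.23204591,  0.47730013]), np.float64(1.3310705470334998))
shift cm [18.  22.  -7.9] turn -0.001
```

>>> apply_moves(
  commands=[18, 22, 2, 0, 0, 0, -1, 18, 22, 2, 0, 0, 0, -1, 18, 22, 2, 0, 0, 0, -1, 18, 22, 2, 0, 0, 0, -1, 18, 22, 2, 0, 0, 0, -1],
)

```text
t: 1.7
tool_pos: [0.6335, -0.039, 0.4948]
tcp_rot: [0.787, 0.618, -0.0, 0.0]
ft_force: [-0.4, -0.9, 0.7]
opening: -0.0002
gripper_force: 0.0
```

```bash
python3 - <<'E'
from h import *
go(.655,-.012,.398,1.33)
E
```

```text
shift cm [ 2.1  2.7 -9.7] turn -0.001
```

>>> apply_moves(
  commands=[2.1, 2.7, 0, 0, 0, 0, -1, 2.1, 2.7, -4, 0, 0, 0, -1, 2.1, 2.7, -8, 0, 0, 0, -1, 2.1, 2.7, -9.7, 0, 0, 0, -1, 2.1, 2.7, -9.7, 0, 0, 0, -1],
)

```text
t: 2.2
tool_pos: [0.6528, -0.014, 0.3935]
tcp_rot: [0.787, 0.617, -0.003, -0.003]
ft_force: [-0.3, 0.3, 1.0]
opening: -0.0002
gripper_force: 0.0
```

```bash
python3 - <<'E'
from h import *
print(pose());go(.622,-.147,.398,1.33)
E
```

```text
(array([ 0.65280589, -0.01396397,  0.39354033]), np.float64(1.3307047038927564))
shift cm [ -3.1 -13.3   0.4] turn -0.001
```

>>> apply_moves(
  commands=[-0.6, -2.6, 0.2, 0, 0, 0, -1, -1.2, -5, 0.4, 0, 0, 0, -1, -1.8, -7.5, 0.5, 0, 0, 0, -1, -2.4, -10, 0.5, 0, 0, 0, -1, -2.4, -10, 0.5, 0, 0, 0, -1],
)

```text
t: 2.7
tool_pos: [0.6306, -0.1166, 0.4132]
tcp_rot: [0.788, 0.616, 0.005, 0.006]
ft_force: [1.5, 1.2, 14.0]
opening: 0.0
gripper_force: 0.0
```

>>> apply_moves(
  commands=[-0.4, -1.7, 0, 0, 0, 0, -1, -0.8, -3.3, 0, 0, 0, 0, -1, -0.8, -3.3, 0, 0, 0, 0, -1, -0.8, -3.3, 0, 0, 0, 0, -1],
)

```text
t: 3.1
tool_pos: [0.6218, -0.1477, 0.4062]
tcp_rot: [0.787, 0.617, 0.001, 0.002]
ft_force: [-1.2, 0.3, -0.8]
opening: -0.0004
gripper_force: 0.0
```

```bash
python3 - <<'E'
from h import *
print(pose());s=snap('top'); t=snap('side')
a=s['img'][140:260,280:470]; b=t['img'][100:240,220:430]
a=cv2.resize(a,(600,379),interpolation=3)
b=cv2.resize(b,(568,379),interpolation=3)
cv2.imwrite('pics/cov1.png',cv2.resize(np.vstack([a[:290],cv2.resize(b,(600,400))[:300]]),None,fx=1,fy=1)[:,:,::-1])
E
```

```text
(array([ 0.62180392, -0.14773024,  0.4062333 ]), np.float64(1.3296368647807686))
```

View pics/cov1.png

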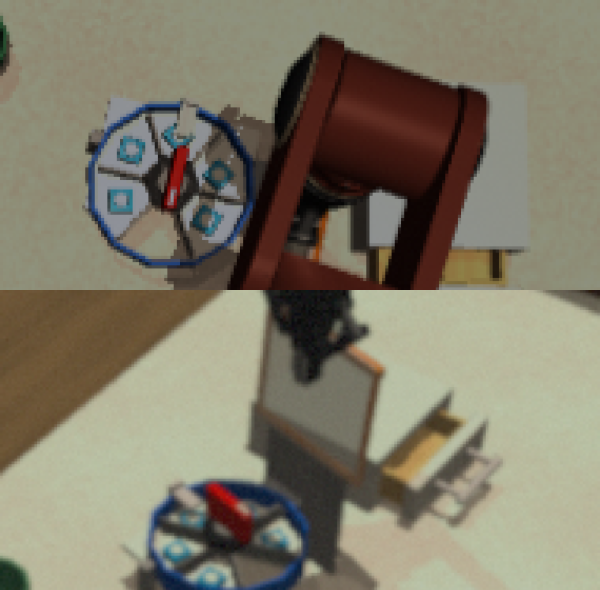

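The cover stands upright in the side crop: its orange rim is vertical above the hinge plate. I'll back off and go to the tin's lug.

>>> apply_moves(
  commands=[1.2, 4.8, 0, 0, 0, 0.15, -1, 1, 9, 3, 0, 0, 0.3, 0, -2, 13, 5, 0, 0, 0.45, 0, -4, 17, 5, 0, 0, 0.6, 0, -5, 21, 5, 0, 0, 0.75, 0],
)

```text
t: 3.7
tool_pos: [0.5702, 0.065, 0.454]
tcp_rot: [0.503, 0.864, 0.0, 0.001]
ft_force: [0.1, -0.2, 0.1]
opening: 0.0429
gripper_force: 0.0
```

>>> apply_moves(
  commands=[-1, 5, -5, 0, 0, 0.15, 0, -3, 10, -8, 0, 0, 0.3, 0, -4, 15, -11, 0, 0, 0.45, 0, -5, 20, -13, 0, 0, 0.6, 0, -5, 20, -13, 0, 0, 0.75, 0],
)

```text
t: 4.2
tool_pos: [0.5203, 0.265, 0.321]
tcp_rot: [0.151, 0.988, -0.0, -0.001]
ft_force: [0.2, 0.3, -0.4]
opening: 0.0426
gripper_force: 0.0
```

```bash
python3 - <<'E'
from h import *
print(pose());go(.516,.266,.202,np.pi)
s=snap('top'); t=snap('side')
P=lambda l:Rz(-.241)@np.array(l)+[.6435,-.06,0]
print(proj(s,[P((.075,-.1,.282)),P((-.075,-.1,.282))]),proj(t,[P((.075,-.1,.282)),P((-.075,-.1,.282))]))
a=s['img'][140:260,280:410]; b=t['img'][100:220,250:380]
cv2.imwrite('pics/cov2.png',cv2.resize(np.vstack([a,b]),None,fx=2.5,fy=2.5,interpolation=3)[:,:,::-1])
E
```

```text
(array([0.52025029, 0.26498382, 0.32101459]), np.float64(2.837801801216827))
shift cm [ -0.4   0.1 -11.9] turn 0.304
[[385.76621701 168.29135819]
 [373.75380538 224.15278091]] [[311.5037988  102.84451783]
 [350.44018001 129.46568308]]
```

View pics/cov2.png

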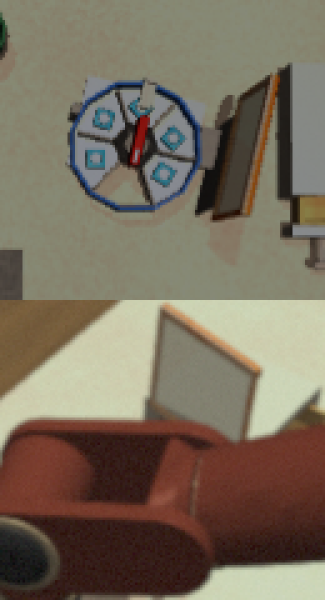

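The crop shows the cover edge within about 3 px of the upright prediction, so it is upright. Now I'll grip the tin's lug.

>>> apply_moves(
  commands=[-0.4, 0.1, -2, 0, 0, 0.15, 0, -0.4, 0.1, -5, 0, 0, 0.3, 0, -0.4, 0.1, -9, 0, 0, 0.304, 0, -0.4, 0.1, -11.9, 0, 0, 0.304, 0, -0.4, 0.1, -11.9, 0, 0, 0.304, 0],
)

```text
t: 4.8
tool_pos: [0.5153, 0.2628, 0.1987]
tcp_rot: [0.004, 1.0, -0.002, -0.005]
ft_force: [-0.3, -0.3, 0.0]
opening: 0.0428
gripper_force: 0.0
```

>>> apply_moves(
  commands=[0, 0, 0, 0, 0, 0, -1, 0, 0, 0, 0, 0, 0, -1, 0, 0, 0, 0, 0, 0, -1, 0, 0, 0.2, 0, 0, 0, -1, 0, 0, 1.2, 0, 0, 0, -1],
  newtons=80,
)

```text
t: 5.3
tool_pos: [0.517, 0.2638, 0.2155]
tcp_rot: [0.003, 1.0, -0.0, -0.001]
ft_force: [0.6, 0.1, -1.6]
opening: 0.0085
gripper_force: 79.3
```

```bash
python3 - <<'E'
from h import *
print(pose()); d=Rz(-.241)
for l in(-.235,-.138):
    X=d@[l,0,0]+[.6435,-.06,0]; print(X); go(X[0],X[1],.208,np.pi-.241)
s=snap('top','t1');
a=s['img'][150:290,190:380]
cv2.imwrite('pics/tin1.png',cv2.resize(a,None,fx=3.5,fy=3.5,interpolation=3)[:,:,::-1])
E
```

```text
(array([0.51698078, 0.26375284, 0.2154694 ]), np.float64(3.134677299712358))
[ 0.41529155 -0.00391165  0.        ]
shift cm [-10.2 -26.8  -0.7] turn -0.234
[ 0.50948823 -0.02706301  0.        ]
shift cm [ -0.7 -29.1  -0.7] turn -0.234
```

View pics/tin1.png

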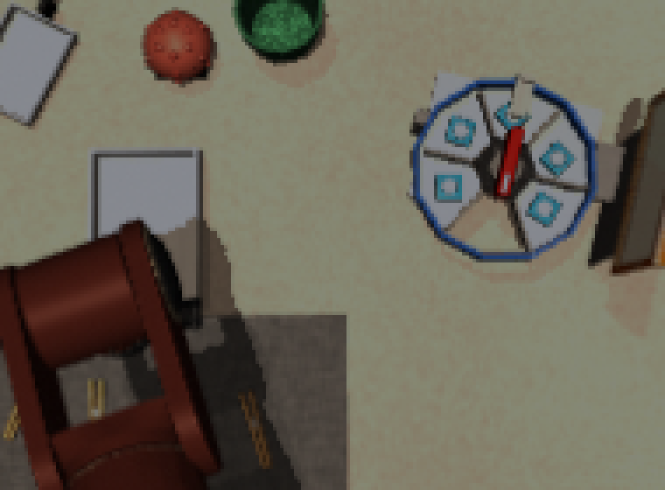

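>>> apply_moves(
  commands=[0, -3, 2, 0, 0, 0, -1, -4, -7, 2, 0, 0, -0.1, -1, -7, -11, 2, 0, 0, -0.2, -1, -9, -15.5, 2, 0, 0, -0.234, -1, -10.2, -19, 2, 0, 0, -0.234, -1],
)

```text
t: 5.85
tool_pos: [0.4138, 0.0728, 0.2358]
tcp_rot: [0.12, 0.993, -0.0, 0.0]
ft_force: [1.2, -0.7, 0.1]
opening: 0.0088
gripper_force: 79.4
```

>>> apply_moves(
  commands=[0, -3, 0, 0, 0, 0, -1, 0, -6, 0, 0, 0, 0, -1, 0, -7.8, -1, 0, 0, 0, -1, 0, -7.8, -2.5, 0, 0, 0, -1, 0, -7.8, -2.5, 0, 0, 0, -1],
)

```text
t: 6.35
tool_pos: [0.4145, -0.0044, 0.2095]
tcp_rot: [0.121, 0.993, 0.0, -0.002]
ft_force: [-0.9, 0.1, -1.5]
opening: 0.0089
gripper_force: 81.4
```

```bash
python3 - <<'E'
from h import *
print(pose(),state()['opening']); 
go(.4153,-.0039,.206,np.pi-.241)
go(.5095,-.0271,.206,np.pi-.241)
E
```

```text
(array([ 0.41454898, -0.00435814,  0.20949018]), np.float64(2.8993628245871133)) 0.008860176821875954
shift cm [ 0.1  0.  -0.3] turn 0.001
shift cm [ 9.5 -2.3 -0.3] turn 0.001
```

>>> apply_moves(
  commands=[0.1, 0, -0.4, 0, 0, 0, -1, 2.5, -0.6, -0.4, 0, 0, 0, -1, 5, -1.2, -0.4, 0, 0, 0, -1, 7.3, -1.8, -0.4, 0, 0, 0, -1, 9.5, -2.3, -0.4, 0, 0, 0, -1],
)

```text
t: 6.85
tool_pos: [0.5122, -0.0267, 0.2078]
tcp_rot: [0.12, 0.993, -0.0, 0.001]
ft_force: [0.2, -0.4, -1.0]
opening: 0.0082
gripper_force: 82.7
```

```bash
python3 - <<'E'
from h import *
print(pose(),state()['opening'],state()['ft_force']); 
t=snap('side'); s=snap('top')
b=t['img'][130:250,240:400];a=s['img'][160:280,260:420]
cv2.imwrite('pics/tin2.png',cv2.resize(np.vstack([a,b]),None,fx=2.5,fy=2.5,interpolation=3)[:,:,::-1])
E
```

```text
(array([ 0.51222436, -0.02673184,  0.20778603]), np.float64(2.9019465888225326)) 0.00822013991118979 [ 0.17690001 -0.43409287 -0.95664568]
```

View pics/tin2.png

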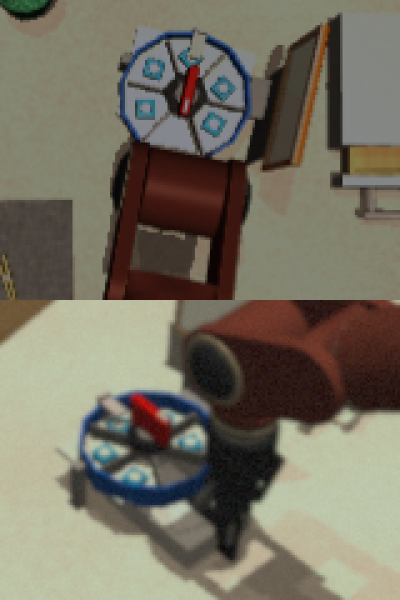

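>>> apply_moves(
  commands=[0, 0, -0.4, 0, 0, 0, -1, 0, 0, -0.7, 0, 0, 0, -1, 0, 0, -0.7, 0, 0, 0, -1, 0, 0, -0.7, 0, 0, 0, 0, 0, 0, -0.7, 0, 0, 0, 0],
)

```text
t: 7.45
tool_pos: [0.5104, -0.0265, 0.2008]
tcp_rot: [0.12, 0.993, -0.0, 0.001]
ft_force: [-0.0, 0.2, 0.1]
opening: 0.0368
gripper_force: 0.0
```

>>> apply_moves(
  commands=[0, 0, 0, 0, 0, 0, 0, -0.5, 0, 4, 0, 0, 0, 0, -0.5, 0, 9, 0, 0, 0, 0, 0, 0, 11, 0, 0, 0, 0, 2, 0, 12, 0, 0, 0, 0],
)

```text
t: 7.95
tool_pos: [0.5305, -0.0269, 0.3227]
tcp_rot: [0.12, 0.993, -0.0, 0.002]
ft_force: [-0.7, -0.2, 0.6]
opening: 0.0426
gripper_force: 0.0
```

```bash
python3 - <<'E'
from h import *
print(pose(),state()['opening'],state()['ft_force']); 
go(.6435,-.060,.273,np.pi-.241)
E
```

```text
(array([ 0.53049947, -0.02685583,  0.32269816]), np.float64(2.9007849563930463)) 0.042558326562799315 [-0.73003752 -0.16551271  0.64004937]
shift cm [11.3 -3.3 -5. ] turn -0.0
```

>>> apply_moves(
  commands=[3.8, -1.1, 0, 0, 0, 0, 0, 7.6, -2.2, 0, 0, 0, 0, 0, 11.3, -3.3, 0, 0, 0, 0, 0, 11.3, -3.3, -2.5, 0, 0, 0, 0, 11.3, -3.3, -4.8, 0, 0, 0, 0],
)

```text
t: 8.45
tool_pos: [0.6445, -0.0603, 0.2709]
tcp_rot: [0.12, 0.993, -0.0, 0.0]
ft_force: [-0.0, -0.1, -0.8]
opening: 0.0431
gripper_force: 0.0
```

```bash
python3 - <<'E'
from h import *
print(pose(),state()['opening'],state()['ft_force'],state()['qpos']); 
go(.6435,-.060,.275,np.pi-.241)
t=snap('side');print(proj(t,[(.6435,-.06,.132),(.6435,-.06,.102)]))
b=t['img'][110:250,230:400]
cv2.imwrite('pics/kn.png',cv2.resize(b,None,fx=3,fy=3,interpolation=3)[:,:,::-1])
E
```

```text
(array([ 0.64447953, -0.06031659,  0.27092708]), np.float64(2.9005776397982252)) 0.04310166496174837 [-0.01636902 -0.06071699 -0.83628708] [-2.08201739e-01  2.16207515e-01  1.66504555e+00  4.36201196e-06
  1.25989480e+00 -1.53798439e+00]
shift cm [-0.1  0.   0.4] turn 0.0
[[300.16294586 172.97438342]
 [299.72268565 180.73174679]]
```

View pics/kn.png

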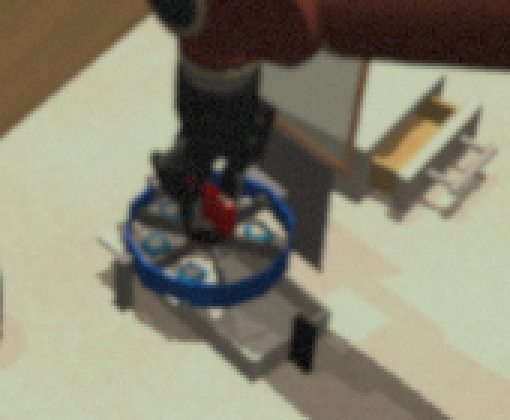

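>>> apply_moves(
  commands=[-0.1, 0, 0.3, 0, 0, 0, -1, -0.1, 0, 0.3, 0, 0, 0, -1, -0.1, 0, 0.3, 0, 0, 0, -1, -0.1, 0, 0.3, 0, 0, 0, -1],
  newtons=60,
)

```text
t: 8.9
tool_pos: [0.6427, -0.0587, 0.276]
tcp_rot: [0.12, 0.993, 0.001, 0.001]
ft_force: [2.0, 5.6, -4.3]
opening: 0.0112
gripper_force: 58.9
```

>>> apply_moves(
  commands=[0, 0, 0, 0, 0, -0.14, -1, 0, 0, 0, 0, 0, -0.28, -1, 0, 0, 0, 0, 0, -0.42, -1, 0, 0, 0, 0, 0, -0.56, -1, 0, 0, 0, 0, 0, -0.698, -1],
)

```text
t: 9.4
tool_pos: [0.6428, -0.0584, 0.2761]
tcp_rot: [0.454, 0.891, 0.002, 0.001]
ft_force: [3.1, 6.4, -4.3]
opening: 0.0109
gripper_force: 58.8
```

>>> apply_moves(
  commands=[0, 0, 0, 0, 0, -0.12, -1, 0, 0, 0, 0, 0, -0.24, -1, 0, 0, 0, 0, 0, -0.349, -1, 0, 0, 0, 0, 0, -0.349, -1, 0, 0, 0, 0, 0, -0.349, -1],
)

```text
t: 9.9
tool_pos: [0.643, -0.0572, 0.2763]
tcp_rot: [0.596, 0.803, 0.002, 0.001]
ft_force: [3.4, 9.2, -3.1]
opening: 0.0111
gripper_force: 128.0
```

```bash
python3 - <<'E'
from h import *
s=state();p,f=pose();print(p,'turned',(2.9006-f),s['opening'],s['wrist_torque'],s['ft_force'])
E
```

```text
[ 0.64296459 -0.05723665  0.27627357] turned 1.0349175897494982 0.011124093869891888 [ 1.16357105 -0.3705924   3.34586056] [ 3.38168253  9.23609013 -3.13798162]
```

```bash
python3 - <<'E'
from h import *
t=snap('side'); s=snap('top')
b=t['img'][120:250,240:400];a=s['img'][160:260,270:400]
c=np.vstack([cv2.resize(a,(480,300),interpolation=3)[:290],cv2.resize(b,(480,310),interpolation=3)])
cv2.imwrite('pics/kn2.png',np.clip(c[:,:,::-1].astype(int)*1.6,0,255).astype(np.uint8))
E
```

```text
(no output)
```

View pics/kn2.png

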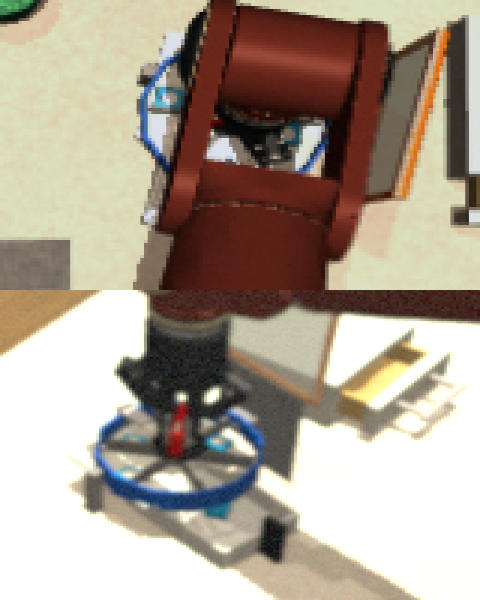

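The side view shows one tablet in the tin at (215,510) and the knob turned by one click. I'll recheck the torque before going on.

```bash
python3 - <<'E'
from h import *
s=state();p,f=pose();print(p,'turned',(2.9006-f),s['opening'],s['wrist_torque'],s['ft_force'],s['gripper_force'])
E
```

```text
[ 0.64297095 -0.05722507  0.27627273] turned 1.0348318666392693 0.011516796775150787 [ 1.19359661 -0.38144712  3.34143596] [ 3.55354444  8.55958893 -2.82498673] 127.94110627594819
```

>>> apply_moves(
  commands=[0, 0, 0, 0, 0, 0, 0, 0, 0, 0, 0, 0, 0, 0, 0, 0, 0, 0, 0, 0, 0],
)

```text
t: 10.3
tool_pos: [0.6428, -0.0605, 0.2762]
tcp_rot: [0.601, 0.799, 0.0, 0.001]
ft_force: [-0.8, 0.9, -0.4]
opening: 0.0427
gripper_force: 0.0
```

```bash
python3 - <<'E'
from h import *
s=state();p,f=pose();print(p,'turned',(2.9006-f),s['opening'],s['wrist_torque'],s['ft_force'],s['gripper_force'])
E
```

```text
[ 0.64283633 -0.06045789  0.27622911] turned 1.048158265177915 0.042672075923192714 [0.01368221 0.00674763 0.01754173] [-0.79492285  0.8846384  -0.42126825] 0.0
```

```bash
python3 - <<'E'
from h import *
t=snap('side'); im=cv2.cvtColor(t['img'],cv2.COLOR_RGB2HSV)
m=(((im[...,0]<8)|(im[...,0]>172))&(im[...,1]>150)&(im[...,2]>70)); m[:150]=0;m[210:]=0;m[:,:270]=0;m[:,330:]=0
ys,xs=np.nonzero(m);print(len(xs),xs.min(),xs.max(),ys.min(),ys.max())
# silhouette IoU fit of bar box
def sil(x,y,a):
    c=np.array([(i*.03,j*.006,z) for i in(-1,1) for j in(-1,1) for z in(.094,.132)])
    p=proj(t,(Rz(a)@c.T).T+[x,y,0])
    k=np.zeros(m.shape,np.uint8);cv2.fillConvexPoly(k,cv2.convexHull(np.round(p*16).astype(np.int32)),1,shift=4);return k>0
best=[]
for a in np.arange(-2.2,-.5,.05):
  for dx in np.arange(-.008,.009,.004):
    for dy in np.arange(-.008,.009,.004):
      k=sil(.6435+dx,-.058+dy,a); best.append(((k&m).sum()-.5*(k&~m).sum()*0.6-(m&~k).sum(),round(a,2),dx,dy))
best.sort(reverse=True);print(best[:6]); print('expected',-.241-1.047)
cv2.imwrite('pics/b.png',cv2.resize(t['img'][120:250,240:400],None,fx=4,fy=4,interpolation=3)[:,:,::-1])
E
```

```text
98 293 306 168 187
[(np.float64(65.9), np.float64(-1.4), np.float64(0.004), np.float64(-0.004)), (np.float64(63.2), np.float64(-1.45), np.float64(0.0), np.float64(0.004)), (np.float64(62.300000000000004), np.float64(-1.45), np.float64(0.008), np.float64(-0.008)), (np.float64(62.2), np.float64(-1.35), np.float64(0.004), np.float64(-0.008)), (np.float64(62.0), np.float64(-1.45), np.float64(0.004), np.float64(-0.008)), (np.float64(61.9), np.float64(-1.35), np.float64(0.004), np.float64(-0.004))]
expected -1.2879999999999998
```

View pics/b.png

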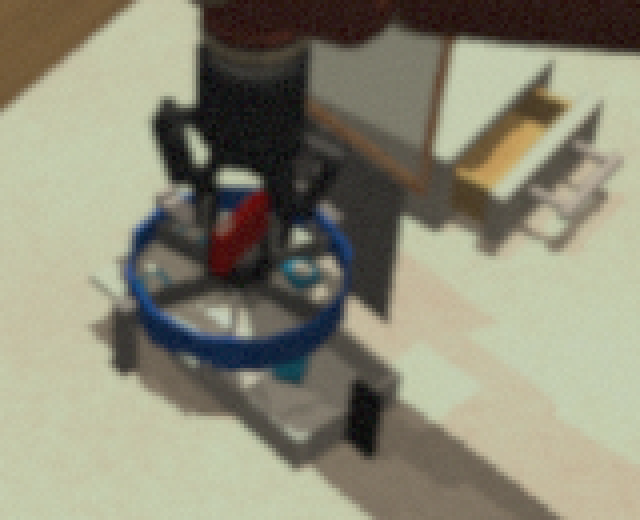

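>>> apply_moves(
  commands=[0, 0.25, 0, 0, 0, 0, -0.3, 0, 0.25, 0, 0, 0, 0, -0.6, 0, 0.25, 0, 0, 0, 0, -0.6, 0, 0.25, 0, 0, 0, 0, -0.6],
  newtons=25,
)

```text
t: 10.75
tool_pos: [0.6429, -0.0574, 0.2752]
tcp_rot: [0.6, 0.8, 0.0, 0.0]
ft_force: [2.5, 1.3, 0.7]
opening: 0.0167
gripper_force: 1.0
```

```bash
cat >> h.py <<'E'
def st():
    s=state();p,f=pose();print(round(s['t'],2),p.round(4),'turned',round((2.9006-f)%(2*np.pi),3),'open',round(s['opening'],4),'tq',np.round(s['wrist_torque'],2),'F',np.round(s['ft_force'],1),'g',round(s['gripper_force'],1))
def bar(lo=-3.2,hi=0):
    t=cams.snapshot('side');im=cv2.cvtColor(t['img'],cv2.COLOR_RGB2HSV)
    m=(((im[...,0]<8)|(im[...,0]>172))&(im[...,1]>150)&(im[...,2]>70)); m[:150]=0;m[210:]=0;m[:,:270]=0;m[:,330:]=0
    c=np.array([(i*.03,j*.006,z) for i in(-1,1) for j in(-1,1) for z in(.094,.132)]);b=[]
    for a in np.arange(lo,hi,.05):
        p=proj(t,(Rz(a)@c.T).T+[.6435,-.058,0]);k=np.zeros(m.shape,np.uint8);cv2.fillConvexPoly(k,cv2.convexHull(np.round(p*16).astype(np.int32)),1,shift=4);k=k>0
        b.append(((k&m).sum()-.3*(k&~m).sum()-(m&~k).sum(),round(a,2)))
    b.sort(reverse=True);print('bar yaw',b[:4]);return t
E
python3 - <<'E'
from h import *
st();bar()
E
```

```text
10.75 [ 0.6429 -0.0574  0.2752] turned 1.047 open 0.0167 tq [ 0.26 -0.28  0.06] F [2.5 1.3 0.7] g 1.0
bar yaw [(np.float64(28.9), np.float64(-1.3)), (np.float64(25.9), np.float64(-1.35)), (np.float64(25.1), np.float64(-1.2)), (np.float64(24.1), np.float64(-1.25))]
```

>>> apply_moves(
  commands=[0, 0, 0, 0, 0, -0.14, -0.6, 0, 0, 0, 0, 0, -0.28, -0.6, 0, 0, 0, 0, 0, -0.42, -0.6, 0, 0, 0, 0, 0, -0.42, -0.6],
)

```text
t: 11.2
tool_pos: [0.6429, -0.0571, 0.2746]
tcp_rot: [0.754, 0.656, 0.001, 0.0]
ft_force: [3.6, 2.0, -1.3]
opening: 0.017
gripper_force: 2.0
```

```bash
python3 - <<'E'
from h import *
st();bar()
E
```

```text
11.2 [ 0.6429 -0.0571  0.2746] turned 1.469 open 0.017 tq [ 0.35 -0.58  0.07] F [ 3.6  2.  -1.3] g 2.0
bar yaw [(np.float64(-10.100000000000001), np.float64(-1.3)), (np.float64(-13.100000000000001), np.float64(-1.35)), (np.float64(-14.899999999999999), np.float64(-1.25)), (np.float64(-15.799999999999997), np.float64(-1.4))]
```

>>> apply_moves(
  commands=[0, 0, 0, 0, 0, -0.12, -0.6, 0, 0, 0, 0, 0, -0.24, -0.6, 0, 0, 0, 0, 0, -0.38, -0.6, 0, 0, 0, 0, 0, -0.5, -0.6, 0, 0, 0, 0, 0, -0.62, -0.6],
)

```text
t: 11.75
tool_pos: [0.6433, -0.0575, 0.275]
tcp_rot: [0.919, 0.394, 0.002, 0.001]
ft_force: [7.4, 0.7, -2.5]
opening: 0.017
gripper_force: 3.0
```

```bash
python3 - <<'E'
from h import *
st();t=bar()
E
```

```text
11.75 [ 0.6433 -0.0575  0.275 ] turned 2.091 open 0.017 tq [ 0.05 -1.12  0.13] F [ 7.4  0.7 -2.5] g 3.0
bar yaw [(np.float64(-27.599999999999994), np.float64(-1.85)), (np.float64(-28.700000000000003), np.float64(-1.75)), (np.float64(-28.799999999999997), np.float64(-1.8)), (np.float64(-29.099999999999994), np.float64(-1.7))]
```

>>> apply_moves(
  commands=[0.3, 0, 0, 0, 0, 0, -0.6, 0.3, 0, 0, 0, 0, 0, -0.6],
)

```text
t: 12.0
tool_pos: [0.6454, -0.0577, 0.2744]
tcp_rot: [0.918, 0.396, -0.001, -0.0]
ft_force: [-1.1, 0.3, 0.1]
opening: 0.017
gripper_force: 0.4
```

```bash
python3 - <<'E'
from h import *
st();t=bar();cv2.imwrite('pics/b2.png',cv2.resize(t['img'][120:250,240:400],None,fx=4,fy=4,interpolation=3)[:,:,::-1])
E
```

```text
12.0 [ 0.6454 -0.0577  0.2744] turned 2.086 open 0.017 tq [0.07 0.16 0.  ] F [-1.1  0.3  0.1] g 0.4
bar yaw [(np.float64(-28.89999999999999), np.float64(-1.85)), (np.float64(-30.099999999999994), np.float64(-1.8)), (np.float64(-31.599999999999994), np.float64(-1.9)), (np.float64(-32.3), np.float64(-1.75))]
```

>>> apply_moves(
  commands=[0, 0, 0, 0, 0, -0.12, -0.6, 0, 0, 0, 0, 0, -0.24, -0.6, 0, 0, 0, 0, 0, -0.36, -0.6, 0, 0, 0, 0, 0, -0.48, -0.6, 0, 0, 0, 0, 0, -0.6, -0.6],
)

```text
t: 12.55
tool_pos: [0.6451, -0.0577, 0.2744]
tcp_rot: [0.994, 0.105, -0.001, 0.0]
ft_force: [-1.9, -0.5, 0.9]
opening: 0.0173
gripper_force: 9.2
```

>>> apply_moves(
  commands=[0, 0, 0, 0, 0, -0.12, -0.6, 0, 0, 0, 0, 0, -0.24, -0.6, 0, 0, 0, 0, 0, -0.36, -0.6, 0, 0, 0, 0, 0, -0.45, -0.6, 0, 0, 0, 0, 0, -0.45, -0.6],
)

```text
t: 13.05
tool_pos: [0.6452, -0.0579, 0.2744]
tcp_rot: [0.993, -0.118, -0.001, 0.0]
ft_force: [-2.1, -1.4, 0.1]
opening: 0.0172
gripper_force: 0.7
```

```bash
python3 - <<'E'
from h import *
st();t=bar(-5,0);cv2.imwrite('pics/b3.png',cv2.resize(t['img'][120:250,240:400],None,fx=4,fy=4,interpolation=3)[:,:,::-1])
E
```

```text
13.05 [ 0.6452 -0.0579  0.2744] turned 3.136 open 0.0172 tq [-0.24  0.23  0.03] F [-2.1 -1.4  0.1] g 0.7
bar yaw [(np.float64(16.900000000000006), np.float64(-0.1)), (np.float64(16.900000000000006), np.float64(-3.25)), (np.float64(16.6), np.float64(-3.2)), (np.float64(16.0), np.float64(-0.05))]
```

View pics/b3.png

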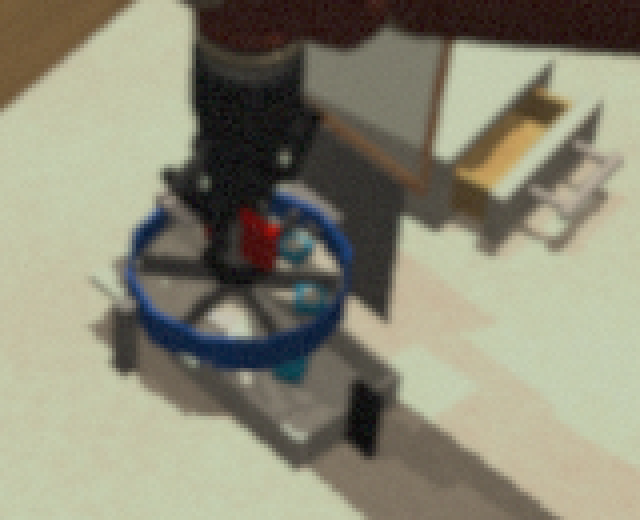

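Three tablets are out: the side view shows two left in the wheel, at (295,245) and (310,297). Now the fourth click.

>>> apply_moves(
  commands=[0, 0, 0, 0, 0, -0.12, -0.6, 0, 0, 0, 0, 0, -0.24, -0.6, 0, 0, 0, 0, 0, -0.36, -0.6, 0, 0, 0, 0, 0, -0.48, -0.6, 0, 0, 0, 0, 0, -0.6, -0.6],
)

```text
t: 13.6
tool_pos: [0.6452, -0.0583, 0.2744]
tcp_rot: [0.913, -0.407, -0.0, 0.001]
ft_force: [-1.7, -5.0, -0.8]
opening: 0.0171
gripper_force: 9.4
```

>>> apply_moves(
  commands=[0, 0, 0, 0, 0, -0.12, -0.6, 0, 0, 0, 0, 0, -0.24, -0.6, 0, 0, 0, 0, 0, -0.36, -0.6, 0, 0, 0, 0, 0, -0.45, -0.6, 0, 0, 0, 0, 0, -0.45, -0.6],
)

```text
t: 14.1
tool_pos: [0.6451, -0.0584, 0.2744]
tcp_rot: [0.8, -0.599, -0.0, 0.002]
ft_force: [-2.4, -4.0, -0.5]
opening: 0.017
gripper_force: 2.1
```

>>> apply_moves(
  commands=[0, 0, 0, 0, 0, 0, -0.2, 0, 0, 0, 0, 0, 0, 0, 0, 0, 3, 0, 0, 0, 0, 0, 0, 8, 0, 0, 0, 0, 0, 0, 13, 0, 0, 0, 0],
)

```text
t: 14.6
tool_pos: [0.6454, -0.057, 0.4052]
tcp_rot: [0.801, -0.599, -0.001, 0.0]
ft_force: [0.3, 0.8, 0.3]
opening: 0.0429
gripper_force: 0.0
```

```bash
python3 - <<'E'
from h import *
st();t=bar(-5,0);print(-.241-4.189, state()['qpos'])
im=t['img'][150:230,265:345]; hs=cv2.cvtColor(im,cv2.COLOR_RGB2HSV)
m=((hs[...,0]>82)&(hs[...,0]<104)&(hs[...,1]>110)&(hs[...,2]>60)).astype(np.uint8)
n,_,S,C=cv2.connectedComponentsWithStats(m)
for i in range(1,n):
    if S[i,4]>4: print(S[i,4],C[i]+[265,150])
P=Rz(-.241)
for k in range(6):
    a=np.pi-k*np.pi/3; print(k,proj(t,[P@[.05*np.cos(a),.05*np.sin(a),.07]+[.645,-.058,0]])[0].round())
E
```

```text
14.6 [ 0.6454 -0.057   0.4052] turned 4.185 open 0.0429 tq [-0.07 -0.02  0.02] F [0.3 0.8 0.3] g 0.0
bar yaw [(np.float64(55.7), np.float64(-1.0)), (np.float64(55.7), np.float64(-4.15)), (np.float64(53.3), np.float64(-1.05)), (np.float64(53.2), np.float64(-4.25))]
-4.43 [-2.02898147e-01  9.85966230e-02  1.54257914e+00  6.92856067e-04
  1.48463480e+00  2.65249084e+00]
21 [314.95238095 181.23809524]
52 [312.38461538 213.19230769]
0 [310. 199.]
1 [293. 201.]
2 [281. 191.]
3 [287. 180.]
4 [304. 178.]
5 [315. 187.]
```

>>> apply_moves(
  commands=[0, 0, 4, 0, 0, 0.1, -1, -1, 0, 8, 0, 0, 0.25, -1, -4, -4, 9, 0, 0, 0.4, -1, -7, -8, 9, 0, 0, 0.55, -1, -10, -12, 9, 0, 0, 0.7, -1],
)

```text
t: 15.15
tool_pos: [0.5487, -0.1729, 0.4961]
tcp_rot: [0.956, -0.293, 0.001, -0.0]
ft_force: [0.7, -0.5, 0.0]
opening: 0.0
gripper_force: 0.0
```

>>> apply_moves(
  commands=[-1.5, -4, 0, 0, 0, 0.12, -1, -3, -8, 0, 0, 0, 0.24, -1, -4, -12, 0, 0, 0, 0.34, -1, -4, -16, 0, 0, 0, 0.34, -1, -4, -20, 0, 0, 0, 0.34, -1],
)

```text
t: 15.65
tool_pos: [0.5092, -0.3738, 0.4952]
tcp_rot: [0.991, -0.131, 0.001, 0.0]
ft_force: [0.7, 0.7, 0.3]
opening: -0.0003
gripper_force: 0.0
```

```bash
python3 - <<'E'
from h import *
st();s=snap('top','t5');t=bar(-5,0)
b=t['img'][140:240,250:380];a=s['img'][150:250,285:415]
c=np.vstack([cv2.resize(a,None,fx=3,fy=3,interpolation=3),cv2.resize(b,None,fx=3,fy=3,interpolation=3)]).astype(float)*1.4
cv2.imwrite('pics/d4.png',np.clip(c[:,:,::-1],0,255).astype(np.uint8))
E
```

```text
15.65 [ 0.5092 -0.3738  0.4952] turned 3.163 open -0.0003 tq [-0.01 -0.05 -0.02] F [0.7 0.7 0.3] g 0.0
bar yaw [(np.float64(46.2), np.float64(-1.05)), (np.float64(45.0), np.float64(-4.2)), (np.float64(44.0), np.float64(-1.0)), (np.float64(44.0), np.float64(-4.15))]
```

View pics/d4.png

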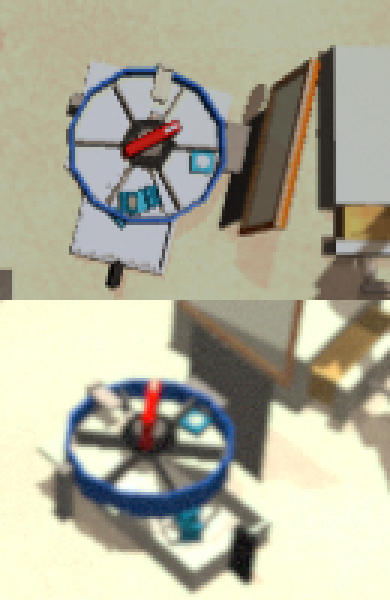

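The wheel holds one last tablet, at crop (203,160). The other four lie in the tin around (140,195). Next is shutting the cover, and a script will work out the arc.

```bash
python3 - <<'E'
from h import *
p0,f=pose(); W=[]
def w(y,z): return Rz(-.241)@[0,y,0]+[.6445,-.058,z+.173]
W.append(w(-.16,.32));W.append(w(-.16,.26))
for q in np.radians([95,80,65,50,35,20,8,0]):
    W.append(w(-.1+.12*np.cos(q)-.0035*np.sin(q)-.0145,.142+.12*np.sin(q)+.0035*np.cos(q)))
W=np.array(W)
print('from now',((W[0]-p0)*100).round(1),'turn',-.241-f)
print(((W-W[1])*100).round(1).tolist()); print(W.round(4))
E
```

```text
from now [ 9.7 16.3 -0.1] turn 0.025473123187712
[[0.0, 0.0, 6.0], [0.0, 0.0, 0.0], [0.8, 3.1, 0.1], [1.5, 6.1, 0.1], [2.2, 9.0, -0.8], [2.9, 11.6, -2.4], [3.4, 13.8, -4.6], [3.7, 15.3, -7.4], [3.9, 15.9, -9.8], [4.0, 16.1, -11.4]]
[[ 0.6063 -0.2134  0.493 ]
 [ 0.6063 -0.2134  0.433 ]
 [ 0.6138 -0.1827  0.4342]
 [ 0.6213 -0.1523  0.4338]
 [ 0.6285 -0.123   0.4252]
 [ 0.6349 -0.0969  0.4092]
 [ 0.6402 -0.0757  0.3867]
 [ 0.6438 -0.0608  0.3593]
 [ 0.6454 -0.0543  0.3352]
 [ 0.6458 -0.0527  0.3185]]
```

>>> apply_moves(
  commands=[3, 4, 0, 0, 0, 0, -1, 6, 8, 0, 0, 0, 0, -1, 8.5, 13, 0, 0, 0, 0, -1, 9.7, 16.3, -1, 0, 0, 0, -1, 9.7, 16.3, -5.5, 0, 0, 0, -1],
)

```text
t: 16.25
tool_pos: [0.6092, -0.2043, 0.4468]
tcp_rot: [0.992, -0.127, 0.007, 0.001]
ft_force: [0.1, -1.5, 0.7]
opening: -0.0003
gripper_force: 0.0
```

```bash
python3 - <<'E'
from h import *
st();go(.6063,-.2134,.433,-.241)
E
```

```text
16.25 [ 0.6092 -0.2043  0.4468] turned 3.156 open -0.0003 tq [-0.05 -0.05 -0.02] F [ 0.1 -1.5  0.7] g 0.0
shift cm [-0.3 -0.9 -1.4] turn 0.014
```

>>> apply_moves(
  commands=[0, 0, -0.6, 0, 0, 0, -1, 0.8, 2.8, -0.6, 0, 0, 0, -1, 1.1, 4.3, -0.6, 0, 0, 0, -1, 1.5, 5.8, -0.7, 0, 0, 0, -1, 1.9, 7.3, -1, 0, 0, 0, -1],
)

```text
t: 16.75
tool_pos: [0.6257, -0.1361, 0.4312]
tcp_rot: [0.991, -0.131, 0.001, 0.0]
ft_force: [-1.0, -2.6, -0.7]
opening: 0.0
gripper_force: 0.9
```

>>> apply_moves(
  commands=[0.3, 1.4, -0.5, 0, 0, 0, -1, 0.6, 2.7, -1.2, 0, 0, 0, -1, 1, 4, -2.1, 0, 0, 0, -1, 1.3, 5.2, -3.1, 0, 0, 0, -1, 1.5, 6.2, -4.3, 0, 0, 0, -1],
)

```text
t: 17.25
tool_pos: [0.6409, -0.0733, 0.3859]
tcp_rot: [0.991, -0.131, 0.0, -0.0]
ft_force: [-0.4, -2.2, 1.4]
opening: 0.0
gripper_force: 0.7
```

>>> apply_moves(
  commands=[0.2, 0.8, -1.4, 0, 0, 0, -1, 0.3, 1.5, -2.8, 0, 0, 0, -1, 0.4, 1.9, -4.1, 0, 0, 0, -1, 0.5, 2.1, -5.2, 0, 0, 0, -1, 0.5, 2.1, -5.6, 0, 0, 0, -1],
)

```text
t: 17.75
tool_pos: [0.6451, -0.0531, 0.3284]
tcp_rot: [0.991, -0.131, -0.002, -0.0]
ft_force: [-0.7, 0.6, 1.1]
opening: 0.0004
gripper_force: 0.6
```

```bash
python3 - <<'E'
from h import *
st();go(.6458,-.0527,.3185,-.241)
E
```

```text
17.75 [ 0.6451 -0.0531  0.3284] turned 3.163 open 0.0004 tq [0.12 0.07 0.06] F [-0.7  0.6  1.1] g 0.6
shift cm [ 0.1  0.  -1. ] turn 0.022
```

>>> apply_moves(
  commands=[0.1, 0, -0.2, 0, 0, 0, -1, 0.1, 0, -0.5, 0, 0, 0, -1, 0.1, 0, -0.5, 0, 0, 0, -1],
)

```text
t: 18.05
tool_pos: [0.6466, -0.0538, 0.3258]
tcp_rot: [0.991, -0.131, 0.0, 0.0]
ft_force: [-0.6, 0.2, 0.4]
opening: 0.0
gripper_force: 0.0
```

```bash
python3 - <<'E'
from h import *
st()
E
```

```text
18.05 [ 0.6466 -0.0538  0.3258] turned 3.164 open 0.0 tq [-0.05  0.01 -0.03] F [-0.6  0.2  0.4] g 0.0
```

>>> apply_moves(
  commands=[0, 0, -0.3, 0, 0, 0, -1, 0, 0, -0.5, 0, 0, 0, -1, 0, 0, -0.5, 0, 0, 0, -1],
)

```text
t: 18.35
tool_pos: [0.6466, -0.0535, 0.3208]
tcp_rot: [0.991, -0.131, 0.0, 0.0]
ft_force: [0.3, -0.6, 0.2]
opening: 0.0005
gripper_force: 0.0
```

>>> apply_moves(
  commands=[0, 0, -0.2, 0, 0, 0, -1, 0, 0, -0.2, 0, 0, 0, -1, 0, 0, -0.2, 0, 0, 0, -1],
)

```text
t: 18.65
tool_pos: [0.6467, -0.0535, 0.3195]
tcp_rot: [0.991, -0.131, 0.0, 0.0]
ft_force: [-1.0, 0.0, 4.3]
opening: 0.0001
gripper_force: 1.8
```

```bash
python3 - <<'E'
from h import *
st()
E
```

```text
18.65 [ 0.6467 -0.0535  0.3195] turned 3.164 open 0.0001 tq [ 0.09  0.12 -0.01] F [-1.   0.   4.3] g 1.8
```

>>> apply_moves(
  commands=[0, 0, -0.2, 0, 0, 0, -1, 0, 0, -0.3, 0, 0, 0, -1, 0, 0, -0.3, 0, 0, 0, -1],
)

```text
t: 18.95
tool_pos: [0.6468, -0.0534, 0.3192]
tcp_rot: [0.991, -0.131, 0.0, 0.0]
ft_force: [-6.8, 0.9, 14.1]
opening: -0.0002
gripper_force: 7.0
```

```bash
python3 - <<'E'
from h import *
st();print('drawer');go(.495,-.325,.40,0)
E
```

```text
18.95 [ 0.6468 -0.0534  0.3192] turned 3.163 open -0.0002 tq [0.14 1.21 0.01] F [-6.8  0.9 14.1] g 7.0
drawer
shift cm [-15.2 -27.2   8.1] turn 0.263
```

>>> apply_moves(
  commands=[0, 0, 4, 0, 0, 0, -1, -1, -3, 8, 0, 0, 0.15, -1, -4, -7, 8, 0, 0, 0.3, -0.4, -7, -11, 8, 0, 0, 0.45, -0.4, -9, -15, 8, 0, 0, 0.6, -0.4],
)

```text
t: 19.45
tool_pos: [0.5564, -0.2022, 0.3958]
tcp_rot: [0.987, 0.163, 0.0, 0.0]
ft_force: [0.4, -0.5, 0.4]
opening: 0.0259
gripper_force: 0.0
```

>>> apply_moves(
  commands=[-2, -4, 0, 0, 0, 0.15, -0.4, -4, -8, 0, 0, 0, 0.3, -0.4, -6, -12, 0, 0, 0, 0.45, -0.4, -6, -12, 0, 0, 0, 0.6, -0.4, -6, -12, 0, 0, 0, 0.75, -0.4],
)

```text
t: 19.95
tool_pos: [0.4967, -0.3229, 0.395]
tcp_rot: [0.863, 0.505, -0.0, -0.0]
ft_force: [0.3, 1.2, 0.8]
opening: 0.0257
gripper_force: 0.0
```

```bash
python3 - <<'E'
from h import *
t=snap('side'); s=snap('top')
cv2.imwrite('pics/raw_s.png',t['img'][:,:,::-1])
# handle from side: pale grey bar; overlay predicted bar and cover edge
H=proj(t,[(.495,-.283,.041),(.495,-.363,.041)]);print(H)
P=lambda l:Rz(-.241)@np.array(l)+[.6445,-.058,0]
C=proj(t,[P((.075,.04,.146)),P((-.075,.04,.146)),P((-.075,-.1,.142)),P((.075,-.1,.142))]);print(C.round())
im=t['img'].copy()
big=cv2.resize(im[130:240,250:430],None,fx=4,fy=4,interpolation=3)
for p in H: cv2.circle(big,tuple(np.round((p-[250,130])*4).astype(int).tolist()),3,(255,0,255),-1)
for p in C: cv2.circle(big,tuple(np.round((p-[250,130])*4).astype(int).tolist()),3,(0,255,0),-1)
cv2.imwrite('pics/e1.png',np.clip(big[:,:,::-1]*1.2,0,255).astype(np.uint8))
st();go(.495,-.323,.196,np.pi/2-.03)
E
```

```text
[[380.44042173 175.00659481]
 [392.63918676 161.05883588]]
[[271. 162.]
 [307. 191.]
 [344. 169.]
 [308. 142.]]
20.05 [ 0.4974 -0.3218  0.3951] turned 1.846 open 0.0258 tq [ 0.06  0.02 -0.04] F [ 1.2  0.4 -0. ] g 0.0
shift cm [ -0.2  -0.1 -19.9] turn 0.487
```

View pics/e1.png

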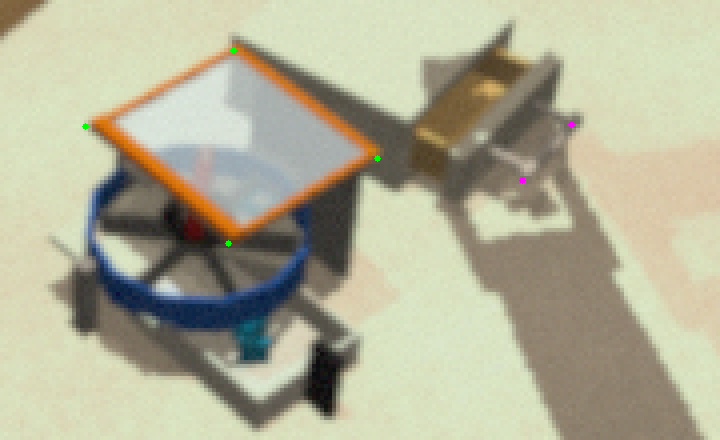

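The cover lies shut with its orange rim on all four predicted corners, and the handle bar sits near its prediction. Next I'll grip the handle and pull.

>>> apply_moves(
  commands=[-0.2, -0.1, -4, 0, 0, 0.15, -0.4, -0.2, -0.1, -8.5, 0, 0, 0.3, -0.4, -0.2, -0.1, -13, 0, 0, 0.45, -0.4, -0.2, -0.1, -17, 0, 0, 0.487, -0.4, -0.2, -0.1, -19.9, 0, 0, 0.487, -0.4],
)

```text
t: 20.55
tool_pos: [0.4949, -0.321, 0.1932]
tcp_rot: [0.718, 0.696, -0.0, -0.002]
ft_force: [0.7, 0.8, -1.1]
opening: 0.0254
gripper_force: 0.0
```

>>> apply_moves(
  commands=[0, 0, 0, 0, 0, 0, -0.4, 0, 0, 0, 0, 0, 0, -1, 0, 0, 0, 0, 0, 0, -1, 0, 0, 0, 0, 0, 0, -1],
  newtons=40,
)

```text
t: 20.95
tool_pos: [0.4956, -0.3219, 0.1964]
tcp_rot: [0.717, 0.697, 0.0, -0.0]
ft_force: [0.8, 0.4, -5.0]
opening: 0.0098
gripper_force: 38.9
```

```bash
python3 - <<'E'
from h import *
st()
E
```

```text
20.95 [ 0.4956 -0.3219  0.1964] turned 1.359 open 0.0098 tq [ 0.05 -0.18 -0.03] F [ 0.8  0.4 -5. ] g 38.9
```

>>> apply_moves(
  commands=[-1.5, 0.05, 0, 0, 0, 0, -1, -3, 0.1, 0, 0, 0, 0, -1, -4.5, 0.1, 0, 0, 0, 0, -1, -6, 0.2, 0, 0, 0, 0, -1, -6, 0.2, 0, 0, 0, 0, -1],
)

```text
t: 21.45
tool_pos: [0.434, -0.3201, 0.1964]
tcp_rot: [0.717, 0.697, -0.001, -0.001]
ft_force: [-0.3, -0.4, -6.5]
opening: 0.0092
gripper_force: 40.6
```

>>> apply_moves(
  commands=[-0.5, 0, 0, 0, 0, 0, -1, -1, 0, 0, 0, 0, 0, -1, -1.5, 0, 0, 0, 0, 0, -1, -1.5, 0, 0, 0, 0, 0, -1],
)

```text
t: 21.85
tool_pos: [0.4202, -0.32, 0.1964]
tcp_rot: [0.717, 0.697, -0.0, -0.001]
ft_force: [-1.4, 2.2, -6.7]
opening: 0.0093
gripper_force: 40.5
```

>>> apply_moves(
  commands=[-0.4, 0, 0, 0, 0, 0, -1, -0.8, 0, 0, 0, 0, 0, -1, -0.8, 0, 0, 0, 0, 0, -1],
)

```text
t: 22.15
tool_pos: [0.4132, -0.3198, 0.1965]
tcp_rot: [0.717, 0.697, 0.002, 0.001]
ft_force: [8.0, 2.0, -12.4]
opening: 0.0097
gripper_force: 40.1
```

>>> apply_moves(
  commands=[-0.3, 0, 0, 0, 0, 0, -1, -0.5, 0, 0, 0, 0, 0, -1, -0.5, 0, 0, 0, 0, 0, -1],
)

```text
t: 22.45
tool_pos: [0.411, -0.3195, 0.1966]
tcp_rot: [0.718, 0.696, 0.006, 0.006]
ft_force: [29.1, 1.4, -25.9]
opening: 0.0094
gripper_force: 39.4
```

```bash
python3 - <<'E'
from h import *
st()
E
```

```text
22.45 [ 0.411  -0.3195  0.1966] turned 1.36 open 0.0094 tq [ 0.25 -4.32  0.01] F [ 29.1   1.4 -25.9] g 39.4
```

>>> apply_moves(
  commands=[0.6, 0, 0, 0, 0, 0, -1, 0.6, 0, 0, 0, 0, 0, -0.4, 0.6, 0, 0, 0, 0, 0, -0.4, 0.6, 0, 5, 0, 0, 0, -0.4, 0.6, 0, 10, 0, 0, 0, -0.4],
)

```text
t: 22.95
tool_pos: [0.4131, -0.3204, 0.2976]
tcp_rot: [0.717, 0.697, -0.0, -0.001]
ft_force: [1.5, -1.2, 0.1]
opening: 0.0254
gripper_force: 0.0
```

```bash
cat >> h.py <<'E'
def pins(cam='top',show=True):
    s=cams.snapshot(cam);im=s['img'];hs=cv2.cvtColor(im,cv2.COLOR_RGB2HSV)
    m=((hs[...,0]>10)&(hs[...,0]<32)&(hs[...,1]>110)&(hs[...,2]>50)).astype(np.uint8)
    q=np.array([proj(s,[(x,y,.005)])[0] for x,y in((.33,.05),(.33,.45),(.56,.45),(.56,.05))])
    k=np.zeros(m.shape,np.uint8);cv2.fillConvexPoly(k,np.round(q).astype(np.int32),1);m&=k
    m=cv2.morphologyEx(m,cv2.MORPH_CLOSE,np.ones((3,3),np.uint8))
    n,L,S,C=cv2.connectedComponentsWithStats(m);out=[]
    for i in range(1,n):
        if S[i,4]<15: continue
        P=np.array([at(s,(u,v),.008)[:2] for v,u in np.argwhere(L==i)]);c=P.mean(0)
        w,V=np.linalg.eigh(np.cov((P-c).T));e=V[:,1]*np.sign(V[0,1]);pr=(P-c)@e
        mid=c+e*(pr.max()+pr.min())/2
        out.append((*mid,np.arctan2(e[1],e[0])));print('pin',np.round(mid,3),'yaw',round(out[-1][2],3),'len',round(np.ptp(pr),3),'area',S[i,4])
    return out
E
python3 - <<'E'
from h import *
st();P=pins()
E
```

```text
22.95 [ 0.4131 -0.3204  0.2976] turned 1.359 open 0.0254 tq [0.01 0.01 0.05] F [ 1.5 -1.2  0.1] g 0.0
pin [0.44  0.377] yaw -0.383 len 0.071 area 81
pin [0.433 0.227] yaw 0.464 len 0.068 area 79
pin [0.424 0.308] yaw 0.0 len 0.067 area 82
pin [0.416 0.161] yaw 0.283 len 0.07 area 80
```

>>> apply_moves(
  commands=[0, 5, 0, 0, 0, -0.15, -0.4, 0, 10, 0, 0, 0, -0.3, -0.4, 0, 15, 0, 0, 0, -0.45, -0.4, 0, 20, 0, 0, 0, -0.6, -0.4, 0, 24, 0, 0, 0, -0.75, -0.4],
)

```text
t: 23.5
tool_pos: [0.4141, -0.0892, 0.2986]
tcp_rot: [0.912, 0.411, 0.001, 0.002]
ft_force: [0.4, 0.1, 0.4]
opening: 0.0258
gripper_force: 0.0
```

>>> apply_moves(
  commands=[0, 5, 0, 0, 0, -0.15, -0.4, 0, 10, 0, 0, 0, -0.3, -0.4, 0, 15, 0, 0, 0, -0.45, -0.4, 0.3, 20, -3, 0, 0, -0.51, -0.4, 0.3, 24, -6, 0, 0, -0.51, -0.4],
)

```text
t: 24.0
tool_pos: [0.4183, 0.1178, 0.2595]
tcp_rot: [0.986, 0.169, 0.005, 0.001]
ft_force: [0.6, 0.3, -0.5]
opening: 0.026
gripper_force: 0.0
```

>>> apply_moves(
  commands=[0, 0, -1, 0, 0, 0, -0.4, 0, 0, -4, 0, 0, 0, -0.4, 0, 0, -4, 0, 0, 0, -0.4],
)

```text
t: 24.3
tool_pos: [0.4155, 0.116, 0.2137]
tcp_rot: [0.985, 0.171, -0.003, 0.0]
ft_force: [-0.7, 0.1, -0.6]
opening: 0.0254
gripper_force: 0.0
```

```bash
python3 - <<'E'
from h import *
st();go(.416,.161,.1765,.283)
E
```

```text
24.3 [0.4155 0.116  0.2137] turned 2.557 open 0.0254 tq [0.   0.02 0.02] F [-0.7  0.1 -0.6] g 0.0
shift cm [ 0.   4.5 -3.7] turn -0.061
```

>>> apply_moves(
  commands=[0, 4.5, 0, 0, 0, -0.061, -0.4, 0, 4.5, 0, 0, 0, -0.061, -0.4, 0, 4.5, -2, 0, 0, -0.061, -0.4, 0, 4.5, -3.3, 0, 0, -0.061, -0.4, 0, 4.5, -3.3, 0, 0, -0.061, -0.4],
)

```text
t: 24.8
tool_pos: [0.4163, 0.1605, 0.1819]
tcp_rot: [0.99, 0.14, -0.002, 0.0]
ft_force: [-1.0, -0.5, -0.5]
opening: 0.0256
gripper_force: 0.0
```

```bash
python3 - <<'E'
from h import *
st();go(.416,.161,.1765,.283)
E
```

```text
24.8 [0.4163 0.1605 0.1819] turned 2.619 open 0.0256 tq [-0.04 -0.01 -0.02] F [-1.  -0.5 -0.5] g 0.0
shift cm [-0.   0.1 -0.5] turn 0.001
```

>>> apply_moves(
  commands=[0, 0, -0.6, 0, 0, 0, -0.4, 0, 0, -0.6, 0, 0, 0, -0.7, 0, 0, -0.6, 0, 0, 0, -1, 0, 0, -0.6, 0, 0, 0, -1, 0, 0, -0.6, 0, 0, 0, -1],
  newtons=60,
)

```text
t: 25.3
tool_pos: [0.417, 0.1615, 0.1775]
tcp_rot: [0.99, 0.141, 0.0, -0.0]
ft_force: [-0.3, 0.5, -0.2]
opening: 0.01
gripper_force: 59.4
```

>>> apply_moves(
  commands=[0, 0, 4, 0, 0, 0, -1, 0, -2, 9, 0, 0, 0, -1, 0, -6, 10, 0, 0, -0.1, -1, 0, -11, 10, 0, 0, -0.2, -1, 0, -16, 10, 0, 0, -0.31, -1],
)

```text
t: 25.8
tool_pos: [0.4169, 0.0003, 0.2787]
tcp_rot: [1.0, -0.015, 0.002, 0.0]
ft_force: [0.8, -0.6, -1.3]
opening: 0.0097
gripper_force: 59.4
```

```bash
python3 - <<'E'
from h import *
st();go(.522,-.355,.28,-.028)
E
```

```text
25.8 [4.169e-01 3.000e-04 2.787e-01] turned 2.93 open 0.0097 tq [-0.   -0.01  0.03] F [ 0.8 -0.6 -1.3] g 59.4
shift cm [ 10.5 -35.5   0.1] turn 0.002
```

>>> apply_moves(
  commands=[0, -5, 0, 0, 0, 0, -1, 0, -10, 0, 0, 0, 0, -1, 0, -15, 0, 0, 0, 0, -1, 0, -20, 0, 0, 0, 0, -1, 2, -24.5, 0, 0, 0, 0, -1],
)

```text
t: 26.3
tool_pos: [0.4356, -0.2458, 0.2771]
tcp_rot: [1.0, -0.015, -0.0, 0.0]
ft_force: [1.1, 0.8, -0.4]
opening: 0.0098
gripper_force: 59.4
```

>>> apply_moves(
  commands=[4.5, -4, 0, 0, 0, 0, -1, 8.5, -7.5, 0, 0, 0, 0, -1, 8.5, -11, 0, 0, 0, 0, -1, 8.5, -11, -3, 0, 0, 0, -1, 8.5, -11, -3, 0, 0, 0, -1],
)

```text
t: 26.8
tool_pos: [0.5208, -0.3535, 0.2428]
tcp_rot: [1.0, -0.014, -0.003, -0.003]
ft_force: [-1.3, 0.6, 0.0]
opening: 0.0097
gripper_force: 59.4
```

```bash
python3 - <<'E'
from h import *
st();go(.522,-.355,.204,-.028)
s=snap('top');t=snap('side')
# drawer check: project the expected drawer inner rectangle / handle
for n,c in(('top',s),('side',t)):
  im=c['img']; hs=cv2.cvtColor(im,cv2.COLOR_RGB2HSV)
  m=((hs[...,0]>10)&(hs[...,0]<32)&(hs[...,1]>70)&(hs[...,2]>40)).astype(np.uint8)
  q=proj(c,[(.44,-.24,.03),(.44,-.41,.03),(.60,-.41,.03),(.60,-.24,.03)]);k=np.zeros(m.shape,np.uint8);cv2.fillConvexPoly(k,np.round(q).astype(np.int32),1)
  ys,xs=np.nonzero(m&k); print(n,len(xs)); P=np.array([at(c,(x,y),.022)[:2] for x,y in zip(xs,ys)]); print(np.percentile(P,[1,99],axis=0).round(3))
E
```

```text
26.8 [ 0.5208 -0.3535  0.2428] turned 2.929 open 0.0097 tq [ 0.05  0.01 -0.05] F [-1.3  0.6  0. ] g 59.4
shift cm [ 0.1 -0.2 -3.9] turn 0.001
top 1336
[[ 0.44  -0.401]
 [ 0.585 -0.242]]
side 1273
[[ 0.479 -0.418]
 [ 0.603 -0.262]]
```

>>> apply_moves(
  commands=[0.1, 0, -2, 0, 0, 0, -1, 0.1, 0, -3.9, 0, 0, 0, -1, 0.1, 0, -3.9, 0, 0, 0, -1, 0.1, 0, -3.9, 0, 0, 0, -0.6, 0.1, 0, -3.9, 0, 0, 0, -0.6],
)

```text
t: 27.4
tool_pos: [0.5234, -0.3536, 0.2103]
tcp_rot: [1.0, -0.014, 0.001, 0.001]
ft_force: [0.1, -0.9, -0.8]
opening: 0.0172
gripper_force: 0.0
```

>>> apply_moves(
  commands=[0, 0, 2, 0, 0, 0, -0.6, 0, 0, 7, 0, 0, 0, -0.5, -4, 2, 8, 0, 0, 0, -0.4, -8, 6, 8, 0, 0, 0, -0.4, -10.5, 11, 8, 0, 0, 0, -0.4],
)

```text
t: 27.9
tool_pos: [0.4226, -0.2542, 0.2907]
tcp_rot: [1.0, -0.015, 0.002, 0.001]
ft_force: [0.3, -0.1, 0.2]
opening: 0.0255
gripper_force: 0.0
```

>>> apply_moves(
  commands=[0, 5, 0, 0, 0, 0.1, -0.4, 0, 10, 0, 0, 0, 0.2, -0.4, 0, 15, 0, 0, 0, 0.3, -0.4, 0, 20, 0, 0, 0, 0.4, -0.4, 0, 24.5, 0, 0, 0, 0.49, -0.4],
)

```text
t: 28.4
tool_pos: [0.4234, -0.0072, 0.29]
tcp_rot: [0.973, 0.231, 0.002, 0.001]
ft_force: [0.9, 0.2, 0.5]
opening: 0.0255
gripper_force: 0.0
```

```bash
python3 - <<'E'
from h import *
st();P=pins();P=sorted(P,key=lambda p:p[1])
go(P[0][0],P[0][1],.22,P[0][2])
E
```

```text
28.4 [ 0.4234 -0.0072  0.29  ] turned 2.434 open 0.0255 tq [ 0.08 -0.03 -0.01] F [0.9 0.2 0.5] g 0.0
pin [0.44  0.377] yaw -0.383 len 0.071 area 81
pin [0.433 0.227] yaw 0.464 len 0.068 area 79
pin [0.424 0.308] yaw 0.0 len 0.067 area 82
shift cm [ 1.  22.9 -7. ] turn -0.01
```

>>> apply_moves(
  commands=[0.2, 5, 0, 0, 0, 0, -0.4, 0.4, 10, 0, 0, 0, 0, -0.4, 0.6, 15, -1, 0, 0, 0, -0.4, 0.8, 19.5, -3, 0, 0, 0, -0.4, 1, 22.9, -6, 0, 0, 0, -0.4],
)

```text
t: 28.95
tool_pos: [0.4349, 0.2227, 0.2314]
tcp_rot: [0.973, 0.23, 0.004, -0.0]
ft_force: [1.2, -0.2, 0.7]
opening: 0.0257
gripper_force: 0.0
```

>>> apply_moves(
  commands=[0, 0, 0, 0, 0, 0, -0.4, 0, 0, -1, 0, 0, 0, -0.4, 0, 0, -3.5, 0, 0, 0, -0.4, 0, 0, -4, 0, 0, 0, -0.4, 0, 0, -4, 0, 0, 0, -0.4],
)

```text
t: 29.45
tool_pos: [0.4338, 0.2188, 0.1882]
tcp_rot: [0.974, 0.228, -0.0, 0.0]
ft_force: [-0.6, 0.3, -0.1]
opening: 0.0254
gripper_force: 0.0
```

```bash
python3 - <<'E'
from h import *
st();go(.433,.227,.1765,.464)
E
```

```text
29.45 [0.4338 0.2188 0.1882] turned 2.44 open 0.0254 tq [ 0.05 -0.05 -0.04] F [-0.6  0.3 -0.1] g 0.0
shift cm [-0.1  0.8 -1.2] turn 0.003
```

>>> apply_moves(
  commands=[-0.1, 0.8, 0, 0, 0, 0, -0.4, -0.1, 0.8, -1.1, 0, 0, 0, -0.4, -0.1, 0.8, -1.1, 0, 0, 0, -1, -0.1, 0.8, -1.1, 0, 0, 0, -1, -0.1, 0.8, -1.1, 0, 0, 0, -1],
)

```text
t: 29.95
tool_pos: [0.4327, 0.2278, 0.1772]
tcp_rot: [0.973, 0.229, 0.0, 0.0]
ft_force: [-0.3, 0.0, 0.8]
opening: 0.0098
gripper_force: 61.3
```

>>> apply_moves(
  commands=[0, 0, 4, 0, 0, 0, -1, 0, -2, 9, 0, 0, -0.1, -1, 0, -6, 10.5, 0, 0, -0.2, -1, -0.5, -11, 10.5, 0, 0, -0.35, -1, -1, -16, 10.5, 0, 0, -0.49, -1],
)

```text
t: 30.45
tool_pos: [0.4227, 0.0671, 0.2838]
tcp_rot: [1.0, -0.016, 0.002, 0.0]
ft_force: [0.9, -0.6, -0.4]
opening: 0.0096
gripper_force: 61.3
```

```bash
python3 - <<'E'
from h import *
st();go(.522,-.337,.28,-.028)
E
```

```text
30.45 [0.4227 0.0671 0.2838] turned 2.932 open 0.0096 tq [-0.06 -0.02 -0.05] F [ 0.9 -0.6 -0.4] g 61.3
shift cm [  9.9 -40.4  -0.4] turn 0.004
```

>>> apply_moves(
  commands=[0, -4.9, 0, 0, 0, 0, -1, 0, -9.8, 0, 0, 0, 0, -1, 0, -14.7, 0, 0, 0, 0, -1, 0, -19.6, 0, 0, 0, 0, -1, 0, -24.4, 0, 0, 0, 0, -1],
)

```text
t: 30.95
tool_pos: [0.4222, -0.1778, 0.2825]
tcp_rot: [1.0, -0.014, 0.001, 0.0]
ft_force: [1.0, -0.3, -0.4]
opening: 0.0098
gripper_force: 61.3
```

>>> apply_moves(
  commands=[1.5, -4.6, 0, 0, 0, 0, -1, 4.5, -8.5, 0, 0, 0, 0, -1, 7.5, -12.3, 0, 0, 0, 0, -1, 9.9, -16, 0, 0, 0, 0, -1, 9.9, -16, -3, 0, 0, 0, -1],
)

```text
t: 31.45
tool_pos: [0.5254, -0.3413, 0.2577]
tcp_rot: [1.0, -0.015, 0.005, 0.005]
ft_force: [0.9, -0.1, 0.4]
opening: 0.01
gripper_force: 61.3
```

```bash
python3 - <<'E'
from h import *
st();go(.522,-.337,.212,-.028)
E
```

```text
31.45 [ 0.5254 -0.3413  0.2577] turned 2.931 open 0.01 tq [ 0.01 -0.01  0.02] F [ 0.9 -0.1  0.4] g 61.3
shift cm [-0.3  0.4 -4.6] turn 0.002
```

>>> apply_moves(
  commands=[0, 0.2, -2, 0, 0, 0, -1, 0, 0.2, -4.2, 0, 0, 0, -1, 0, 0.2, -4.2, 0, 0, 0, -1, 0, 0.2, -4.2, 0, 0, 0, -0.6, 0, 0.2, -4.2, 0, 0, 0, -0.6],
)

```text
t: 31.95
tool_pos: [0.5223, -0.3341, 0.2119]
tcp_rot: [1.0, -0.014, 0.001, 0.001]
ft_force: [0.0, 1.2, 0.7]
opening: 0.0172
gripper_force: 0.0
```

>>> apply_moves(
  commands=[0, 0, 3, 0, 0, 0, -0.6, 0, 0, 7, 0, 0, 0, -0.5, -4, 2, 8, 0, 0, 0, -0.4, -8, 6, 8, 0, 0, 0, -0.4, -10, 10, 8, 0, 0, 0, -0.4],
)

```text
t: 32.45
tool_pos: [0.4212, -0.2346, 0.2928]
tcp_rot: [1.0, -0.015, 0.002, 0.002]
ft_force: [-0.0, 0.5, -0.1]
opening: 0.0255
gripper_force: 0.0
```

>>> apply_moves(
  commands=[0, 4.9, 0, 0, 0, 0, -0.4, 0, 9.8, 0, 0, 0, 0, -0.4, 0, 14.7, 0, 0, 0, 0, -0.4, 0, 19.6, 0, 0, 0, 0, -0.4, 0, 24.4, 0, 0, 0, 0, -0.4],
)

```text
t: 32.95
tool_pos: [0.4221, 0.0112, 0.2924]
tcp_rot: [1.0, -0.014, 0.002, 0.0]
ft_force: [1.6, -0.9, 0.9]
opening: 0.026
gripper_force: 0.0
```

```bash
python3 - <<'E'
from h import *
st();P=pins();P=sorted(P,key=lambda p:p[1])
go(P[0][0],P[0][1],.22,P[0][2])
E
```

```text
32.95 [0.4221 0.0112 0.2924] turned 2.929 open 0.026 tq [ 0.01 -0.07  0.  ] F [ 1.6 -0.9  0.9] g 0.0
pin [0.44  0.377] yaw -0.383 len 0.071 area 81
pin [0.424 0.308] yaw 0.0 len 0.067 area 82
shift cm [ 0.3 29.1 -7.2] turn 0.022
```

>>> apply_moves(
  commands=[0, 4.9, 0, 0, 0, 0, -0.4, 0, 9.8, 0, 0, 0, 0, -0.4, 0, 14.7, 0, 0, 0, 0, -0.4, 0, 19.6, 0, 0, 0, 0.02, -0.4, 0.3, 24.4, 0, 0, 0, 0.02, -0.4],
)

```text
t: 33.5
tool_pos: [0.4251, 0.2556, 0.2923]
tcp_rot: [1.0, -0.003, 0.002, -0.001]
ft_force: [-0.3, 0.0, 0.5]
opening: 0.0258
gripper_force: 0.0
```

>>> apply_moves(
  commands=[0, 4.6, -1, 0, 0, 0, -0.4, 0, 4.6, -5, 0, 0, 0, -0.4, 0, 4.6, -9, 0, 0, 0, -0.4, 0, 4.6, -10, 0, 0, 0, -0.4, 0, 4.6, -10, 0, 0, 0, -0.4],
)

```text
t: 34.0
tool_pos: [0.4249, 0.299, 0.1894]
tcp_rot: [1.0, -0.004, -0.001, 0.001]
ft_force: [0.3, -0.1, 0.3]
opening: 0.0255
gripper_force: 0.0
```

```bash
python3 - <<'E'
from h import *
st();go(.425,.308,.1765,0.003)
E
```

```text
34.0 [0.4249 0.299  0.1894] turned 2.908 open 0.0255 tq [-0.03 -0.02  0.02] F [ 0.3 -0.1  0.3] g 0.0
shift cm [ 0.   0.9 -1.3] turn 0.011
```

>>> apply_moves(
  commands=[0, 0.9, 0, 0, 0, 0, -0.4, 0, 0.9, -1.3, 0, 0, 0, -0.4, 0, 0.9, -1.3, 0, 0, 0, -1, 0, 0.9, -1.3, 0, 0, 0, -1, 0, 0.9, -1.3, 0, 0, 0, -1],
)

```text
t: 34.5
tool_pos: [0.4254, 0.3084, 0.1776]
tcp_rot: [1.0, -0.004, 0.0, -0.0]
ft_force: [-0.5, -0.6, -0.9]
opening: 0.0093
gripper_force: 60.7
```

>>> apply_moves(
  commands=[0, 0, 4, 0, 0, 0, -1, 0, -2, 9, 0, 0, 0, -1, 0, -6, 10.5, 0, 0, 0, -1, 0, -11, 10.5, 0, 0, -0.02, -1, 0, -15.8, 10.5, 0, 0, -0.03, -1],
)

```text
t: 35.0
tool_pos: [0.4252, 0.1491, 0.2838]
tcp_rot: [1.0, -0.018, 0.002, -0.0]
ft_force: [-0.5, -0.3, -0.0]
opening: 0.0095
gripper_force: 60.8
```

>>> apply_moves(
  commands=[0, -4.9, 0, 0, 0, 0, -1, 0, -9.8, 0, 0, 0, 0, -1, 0, -14.7, 0, 0, 0, 0, -1, 0, -19.6, 0, 0, 0, 0, -1, 0, -24.4, 0, 0, 0, 0, -1],
)

```text
t: 35.5
tool_pos: [0.4246, -0.0956, 0.2826]
tcp_rot: [1.0, -0.019, 0.001, 0.0]
ft_force: [1.5, 0.2, 0.2]
opening: 0.0096
gripper_force: 60.8
```

```bash
python3 - <<'E'
from h import *
st();go(.522,-.319,.28,-.028)
E
```

```text
35.5 [ 0.4246 -0.0956  0.2826] turned 2.939 open 0.0096 tq [ 0.07 -0.03 -0.01] F [1.5 0.2 0.2] g 60.8
shift cm [  9.7 -22.3  -0.3] turn 0.01
```

>>> apply_moves(
  commands=[0, -4.9, 0, 0, 0, 0, -1, 0, -9.8, 0, 0, 0, 0, -1, 3, -13.7, 0, 0, 0, 0, -1, 6, -17.6, 0, 0, 0, 0, -1, 9, -21, 0, 0, 0, 0, -1],
)

```text
t: 36.0
tool_pos: [0.5157, -0.306, 0.2822]
tcp_rot: [1.0, -0.02, 0.0, 0.0]
ft_force: [-0.6, 1.0, 0.7]
opening: 0.0099
gripper_force: 60.8
```

>>> apply_moves(
  commands=[0.7, -1.3, 0, 0, 0, 0, -1, 0.7, -1.3, -3, 0, 0, 0, -1, 0.7, -1.3, -3, 0, 0, 0, -1],
)

```text
t: 36.3
tool_pos: [0.5209, -0.3162, 0.248]
tcp_rot: [1.0, -0.019, -0.003, -0.002]
ft_force: [-0.6, 0.5, -1.4]
opening: 0.0097
gripper_force: 60.8
```

```bash
python3 - <<'E'
from h import *
st();go(.522,-.319,.212,-.028)
E
```

```text
36.3 [ 0.5209 -0.3162  0.248 ] turned 2.939 open 0.0097 tq [ 0.04  0.02 -0.01] F [-0.6  0.5 -1.4] g 60.8
shift cm [ 0.1 -0.3 -3.6] turn 0.01
```

>>> apply_moves(
  commands=[0.1, -0.3, -2, 0, 0, 0, -1, 0.1, -0.3, -3.8, 0, 0, 0, -1, 0.1, -0.3, -3.8, 0, 0, 0, -1, 0.1, -0.3, -3.8, 0, 0, 0, -0.6, 0.1, -0.3, -3.8, 0, 0, 0, -0.6],
)

```text
t: 36.8
tool_pos: [0.5236, -0.3197, 0.2159]
tcp_rot: [1.0, -0.019, 0.001, 0.001]
ft_force: [-0.2, 0.6, 0.5]
opening: 0.0173
gripper_force: 0.0
```

>>> apply_moves(
  commands=[0, 0, 3, 0, 0, 0, -0.6, 0, 0, 7, 0, 0, 0, -0.5, -4, 2, 8, 0, 0, 0, -0.4, -8, 5, 8, 0, 0, 0, -0.4, -9, 9, 8, 0, 0, 0, -0.4],
)

```text
t: 37.3
tool_pos: [0.4312, -0.2295, 0.2959]
tcp_rot: [1.0, -0.02, 0.001, 0.001]
ft_force: [1.3, 0.5, 0.2]
opening: 0.0258
gripper_force: 0.0
```

>>> apply_moves(
  commands=[0, 4.9, 0, 0, 0, 0, -0.4, 0, 9.8, 0, 0, 0, 0, -0.4, 0, 14.7, 0, 0, 0, 0, -0.4, 0, 19.6, 0, 0, 0, -0.1, -0.4, 0, 24.4, 0, 0, 0, -0.2, -0.4],
)

```text
t: 37.8
tool_pos: [0.4329, 0.0163, 0.296]
tcp_rot: [0.993, -0.121, 0.002, -0.0]
ft_force: [0.5, 0.5, 0.1]
opening: 0.0257
gripper_force: 0.0
```

```bash
python3 - <<'E'
from h import *
st();P=pins();P=sorted(P,key=lambda p:p[1])
go(P[0][0],P[0][1],.22,P[0][2])
E
```

```text
37.8 [0.4329 0.0163 0.296 ] turned 3.142 open 0.0257 tq [ 0.05 -0.04  0.03] F [0.5 0.5 0.1] g 0.0
pin [0.44  0.377] yaw -0.383 len 0.071 area 81
shift cm [ 0.7 35.5 -7.6] turn -0.143
```

Only the last pin, A, is left. Its yaw measured −0.383 this time and −0.419 on the first measurement.

>>> apply_moves(
  commands=[0, 4.9, 0, 0, 0, -0.05, -0.4, 0, 9.8, 0, 0, 0, -0.1, -0.4, 0, 14.7, 0, 0, 0, -0.15, -0.4, 0.3, 19.6, 0, 0, 0, -0.155, -0.4, 0.7, 24.4, 0, 0, 0, -0.155, -0.4],
)

```text
t: 38.35
tool_pos: [0.4401, 0.2606, 0.296]
tcp_rot: [0.981, -0.194, 0.001, -0.001]
ft_force: [0.4, -1.7, -0.0]
opening: 0.0251
gripper_force: 0.0
```

>>> apply_moves(
  commands=[0, 4.5, 0, 0, 0, 0, -0.4, 0, 9, -1, 0, 0, 0, -0.4, 0, 11, -5, 0, 0, 0, -0.4, 0, 11, -9.5, 0, 0, 0, -0.4, 0, 11, -10, 0, 0, 0, -0.4],
)

```text
t: 38.85
tool_pos: [0.4379, 0.3676, 0.1892]
tcp_rot: [0.981, -0.194, -0.004, 0.004]
ft_force: [-1.1, -0.8, -0.9]
opening: 0.0259
gripper_force: 0.0
```

```bash
python3 - <<'E'
from h import *
st();go(.440,.3765,.1765,-.395)
E
```

```text
38.85 [0.4379 0.3676 0.1892] turned 3.291 open 0.0259 tq [-0.01  0.06 -0.03] F [-1.1 -0.8 -0.9] g 0.0
shift cm [ 0.2  0.9 -1.3] turn -0.004
```

>>> apply_moves(
  commands=[0.1, 0.6, 0, 0, 0, 0, -0.4, 0.1, 0.6, 0, 0, 0, 0, -0.4, 0.1, 0.6, 0, 0, 0, 0, -0.4],
)

```text
t: 39.15
tool_pos: [0.4427, 0.375, 0.1976]
tcp_rot: [0.981, -0.195, 0.002, -0.002]
ft_force: [-0.6, -0.3, -0.7]
opening: 0.0258
gripper_force: 0.0
```

```bash
python3 - <<'E'
from h import *
st();go(.440,.3765,.1765,-.395)
E
```

```text
39.15 [0.4427 0.375  0.1976] turned 3.294 open 0.0258 tq [ 0.01 -0.01  0.01] F [-0.6 -0.3 -0.7] g 0.0
shift cm [-0.3  0.2 -2.1] turn -0.002
```

>>> apply_moves(
  commands=[-0.2, 0.2, -1, 0, 0, 0, -0.4, -0.2, 0.2, -2, 0, 0, 0, -0.4, -0.2, 0.2, -2, 0, 0, 0, -1, -0.2, 0.2, -2, 0, 0, 0, -1, -0.2, 0.2, -2, 0, 0, 0, -1],
)

```text
t: 39.65
tool_pos: [0.4393, 0.3764, 0.174]
tcp_rot: [0.981, -0.195, 0.0, -0.0]
ft_force: [0.6, 0.4, 0.6]
opening: 0.0101
gripper_force: 61.8
```

>>> apply_moves(
  commands=[0, 0, 4, 0, 0, 0, -1, 0, -2, 9, 0, 0, 0.1, -1, -0.5, -6, 10.5, 0, 0, 0.2, -1, -1, -11, 10.5, 0, 0, 0.3, -1, -1.5, -15.8, 10.5, 0, 0, 0.365, -1],
)

```text
t: 40.15
tool_pos: [0.4238, 0.2171, 0.2798]
tcp_rot: [1.0, -0.011, 0.001, -0.0]
ft_force: [0.6, -1.7, 1.5]
opening: 0.0102
gripper_force: 61.7
```

>>> apply_moves(
  commands=[0, -4.9, 0, 0, 0, 0, -1, 0, -9.8, 0, 0, 0, 0, -1, 0, -14.7, 0, 0, 0, 0, -1, 0, -19.6, 0, 0, 0, 0, -1, 0, -24.4, 0, 0, 0, 0, -1],
)

```text
t: 40.65
tool_pos: [0.4234, -0.0274, 0.2787]
tcp_rot: [1.0, -0.014, -0.0, -0.0]
ft_force: [0.6, -0.2, -0.1]
opening: 0.0101
gripper_force: 61.7
```

```bash
python3 - <<'E'
from h import *
st();go(.522,-.302,.28,-.028);pins()
E
```

```text
40.65 [ 0.4234 -0.0274  0.2787] turned 2.928 open 0.0101 tq [-0.02 -0.01 -0.03] F [ 0.6 -0.2 -0.1] g 61.7
shift cm [  9.9 -27.5   0.1] turn -0.001
```

>>> apply_moves(
  commands=[0, -4.9, 0, 0, 0, 0, -1, 0, -9.8, 0, 0, 0, 0, -1, 0, -14.7, 0, 0, 0, 0, -1, 2, -18.8, 0, 0, 0, 0, -1, 5, -22.5, 0, 0, 0, 0, -1],
)

```text
t: 41.2
tool_pos: [0.4736, -0.2525, 0.2783]
tcp_rot: [1.0, -0.015, -0.001, -0.0]
ft_force: [0.8, -0.6, 0.1]
opening: 0.01
gripper_force: 61.7
```

>>> apply_moves(
  commands=[2.5, -2.5, 0, 0, 0, 0, -1, 4.9, -5, 0, 0, 0, 0, -1, 4.9, -5, 0, 0, 0, 0, -1, 4.9, -5, -3, 0, 0, 0, -1, 4.9, -5, -3, 0, 0, 0, -1],
)

```text
t: 41.7
tool_pos: [0.5214, -0.2988, 0.2443]
tcp_rot: [1.0, -0.014, -0.004, -0.003]
ft_force: [-0.6, 1.2, -0.8]
opening: 0.01
gripper_force: 61.7
```

```bash
python3 - <<'E'
from h import *
st();go(.522,-.302,.212,-.028)
E
```

```text
41.7 [ 0.5214 -0.2988  0.2443] turned 2.928 open 0.01 tq [-0.02  0.03  0.03] F [-0.6  1.2 -0.8] g 61.7
shift cm [ 0.1 -0.3 -3.2] turn -0.001
```

>>> apply_moves(
  commands=[0, -0.4, -2, 0, 0, 0, -1, 0, -0.4, -3.6, 0, 0, 0, -1, 0, -0.4, -3.6, 0, 0, 0, -1, 0, -0.4, -3.6, 0, 0, 0, -0.6, 0, -0.4, -3.6, 0, 0, 0, -0.6],
)

```text
t: 42.2
tool_pos: [0.5235, -0.3045, 0.2143]
tcp_rot: [1.0, -0.014, 0.001, 0.0]
ft_force: [0.2, -0.2, 1.1]
opening: 0.017
gripper_force: 0.0
```

>>> apply_moves(
  commands=[0, 0, 3, 0, 0, 0, -0.6, 0, 0, 7, 0, 0, 0, -0.6, -5, 0, 8, 0, 0, 0, -0.8, -10, 0, 8, 0, 0, 0, -1, -14, -1, 8, 0, 0, 0, -1],
)

```text
t: 42.7
tool_pos: [0.3819, -0.3139, 0.2949]
tcp_rot: [1.0, -0.013, 0.001, 0.001]
ft_force: [-0.4, -1.1, 0.3]
opening: -0.0002
gripper_force: 0.0
```

```bash
python3 - <<'E'
from h import *
st();pins()
t=snap('side','fin_s');s=snap('top','fin_t')
# pins rectified drawer map from side cam at z=.03: ascii brightness/hue
for n,c,z in(('side',t,.033),):
  im=cv2.cvtColor(c['img'],cv2.COLOR_RGB2GRAY)
  for y in np.arange(-.262,-.39,-.006):
    print(round(y,3),' '.join('%3d'%im[int(round(v)),int(round(u))] for u,v in proj(c,[(x,y,z) for x in np.arange(.45,.60,.008)])))
go(.36,-.323,.28,0)
E
```

```text
42.7 [ 0.3819 -0.3139  0.2949] turned 2.926 open -0.0002 tq [-0.02 -0.01 -0.04] F [-0.4 -1.1  0.3] g 0.0
-0.262  73  71  71  62  61  57  61  61  62  61  63  59  62  65  62  61  62  72  71
-0.268  72  74  71  68  60  60  58  62  61  62  57  61  59  61  60  56  57  71  76
-0.274  70  76  71  75  59  59  62  59  59  60  60  65  64  61  62  60  62  67  71
-0.28  72  73 125 121  73  73  67  62  62  64  64  60  64  61  66  64  65  63  72
-0.286  75  85 167 174 115 109 111  95  92  94  93  80  81 112 113  94  96  99  75
-0.292  65  77 173 178 136 112 115 121 121 120 121 121 120 132 154 145 141 133 104
-0.298  67  72 163 180 127  91  92  93  95  94 107 103 102 118 156 152 146 110  94
-0.304  81  68 125 179 119 122 114 115 111 116 121 117 117 122 157 154 140  95  83
-0.31  82  73 103 152 107  96 115 116 116 121 134 119 120 123 155 151 135  85  83
-0.316  69  66 112 116 109 100 110 112 114 125 122 116 118 119 156 152 137  85  85
-0.322  66  69 109 109 118 116 131 123 125 127 143 120 121 120 154 152 140  86  86
-0.328  69  65 112 108 130  94 107 106 115 123 131 124 130 132 152 149 144  90  81
-
[... 162 characters left out ...]
1
-0.346  67  71 109 109 125  80 102 104  91  95  93 101  97 116 157 150 150  96  80
-0.352  66  68 110 114 140 141 131 125 126 133 135 124 117 124 158 154 148  90  85
-0.358  66  68 106 113 155 155 151 146 143 144 151 135 131 135 160 155 151  90  85
-0.364  67  67 104 123 163 164 163 160 161 158 160 154 155 154 161 158 130  86  83
-0.37  85  73 113 145 157 157 161 162 161 162 164 162 164 165 164 156 126  87  81
-0.376 120  89 124 158 128 113 132 130 132 133 149 137 143 138 137 142 116  84  82
-0.382 108  92 180 166  85  79  75  79  77  93  92  86  87  85  85  98  82  65  69
-0.388  86 100 187 166  84  61  60  63  61  59  57  61  60  60  66  63  59  58  65
shift cm [-2.2 -0.8 -1.4] turn 0.03
```

The side brightness map shows four pin stripes inside the drawer (x 0.49–0.555), and the mat is clear. Now I'll push the drawer shut by its bar.

>>> apply_moves(
  commands=[-1.2, -0.6, -1, 0, 0, 0, -1, -1.2, -0.6, -5, 0, 0, 0, -1, -1.2, -0.6, -9, 0, 0, 0, -1, -1.2, -0.6, -10.2, 0, 0, 0, -1, -1.2, -0.6, -10.2, 0, 0, 0, -1],
)

```text
t: 43.35
tool_pos: [0.3708, -0.3198, 0.1888]
tcp_rot: [1.0, -0.013, -0.002, -0.002]
ft_force: [0.8, -0.1, 1.0]
opening: 0.0001
gripper_force: 0.0
```

```bash
python3 - <<'E'
from h import *
st();go(.513,-.3235,.193,-.03)
E
```

```text
43.35 [ 0.3708 -0.3198  0.1888] turned 2.927 open 0.0001 tq [-0.04  0.04 -0.04] F [ 0.8 -0.1  1. ] g 0.0
shift cm [14.2 -0.4  0.4] turn -0.003
```

>>> apply_moves(
  commands=[2, 0, 0, 0, 0, 0, -1, 4, -0.1, 0, 0, 0, 0, -1, 6, -0.2, 0, 0, 0, 0, -1, 8, -0.3, 0, 0, 0, 0, -1, 10, -0.3, 0, 0, 0, 0, -1],
)

```text
t: 43.85
tool_pos: [0.4728, -0.3241, 0.1932]
tcp_rot: [1.0, -0.013, 0.0, 0.001]
ft_force: [-1.9, -0.9, -1.3]
opening: -0.0
gripper_force: 0.9
```

>>> apply_moves(
  commands=[1.2, 0, 0, 0, 0, 0, -1, 2.4, 0, 0, 0, 0, 0, -1, 3.4, 0, 0, 0, 0, 0, -1, 3.8, 0, 0, 0, 0, 0, -1, 3.8, 0, 0, 0, 0, 0, -1],
)

```text
t: 44.35
tool_pos: [0.5096, -0.3236, 0.1913]
tcp_rot: [1.0, -0.014, 0.0, 0.0]
ft_force: [-0.3, 0.0, -0.3]
opening: -0.0002
gripper_force: 0.0
```

>>> apply_moves(
  commands=[0.2, 0, 0, 0, 0, 0, -1, 0.4, 0, 0, 0, 0, 0, -1, 0.4, 0, 0, 0, 0, 0, -1],
)

```text
t: 44.65
tool_pos: [0.513, -0.3235, 0.1909]
tcp_rot: [1.0, -0.014, -0.0, -0.0]
ft_force: [-0.1, -0.4, -0.5]
opening: -0.0001
gripper_force: 0.1
```

```bash
python3 - <<'E'
from h import *
st()
E
```

```text
44.65 [ 0.513  -0.3235  0.1909] turned 2.928 open -0.0001 tq [-0.01 -0.05 -0.07] F [-0.1 -0.4 -0.5] g 0.1
```

>>> apply_moves(
  commands=[0.3, 0, 0, 0, 0, 0, -1, 0.6, 0, 0, 0, 0, 0, -1, 0.6, 0, 0, 0, 0, 0, -1],
)

```text
t: 44.95
tool_pos: [0.517, -0.3238, 0.1907]
tcp_rot: [1.0, -0.013, -0.005, -0.001]
ft_force: [-16.5, 0.3, 9.8]
opening: -0.0002
gripper_force: 8.3
```

>>> apply_moves(
  commands=[0.2, 0, 0, 0, 0, 0, -1, 0.4, 0, 0, 0, 0, 0, -1, 0.4, 0, 0, 0, 0, 0, -1],
)

```text
t: 45.25
tool_pos: [0.5188, -0.324, 0.1906]
tcp_rot: [1.0, -0.013, -0.01, -0.002]
ft_force: [-32.1, 2.0, 19.3]
opening: -0.0002
gripper_force: 15.9
```

>>> apply_moves(
  commands=[-1, 0, 0, 0, 0, 0, -1, -4, 0, 2, 0, 0, 0, -1, -8, 0, 7, 0, 0, 0, -1, -12, -3, 12, 0, 0, 0, -1, -12, -7, 16, 0, 0, 0, -1],
)

```text
t: 45.75
tool_pos: [0.4095, -0.3709, 0.3247]
tcp_rot: [1.0, -0.013, -0.001, -0.001]
ft_force: [0.7, -0.5, -1.2]
opening: 0.0001
gripper_force: 0.0
```

```bash
python3 - <<'E'
from h import *
st();pins();s=snap('top','end_t');t=snap('side','end_s')
a=cv2.imread('pics/top0.png')[:,:,::-1].astype(int);d=np.abs(s['img'].astype(int)-a).max(2)
for n,(x0,y0,x1,y1) in dict(cup=(254,138,286,170),ball=(228,150,254,176),spray=(150,205,186,235)).items(): print(n,(d[y0:y1,x0:x1]>40).sum())
# cover corners diff vs shut picture
b=cv2.imread('pics/raw_s.png')[:,:,::-1].astype(int);e=np.abs(t['img'].astype(int)-b).max(2)
print('cover/tin change since shut',(e[135:240,262:350]>40).sum())
# drawer front edge in top: handle location (bright/gray profile along x at y=-.3235)
g=cv2.cvtColor(s['img'],cv2.COLOR_RGB2GRAY)
print([(round(x,3),int(g[int(round(v)),int(round(u))])) for x in np.arange(.49,.62,.006) for u,v in proj(s,[(x,-.3235,.045)])])
E
```

```text
45.75 [ 0.4095 -0.3709  0.3247] turned 2.927 open 0.0001 tq [-0.02 -0.03 -0.07] F [ 0.7 -0.5 -1.2] g 0.0
cup 0
ball 0
spray 0
cover/tin change since shut 0
[(np.float64(0.49), 67), (np.float64(0.496), 70), (np.float64(0.502), 127), (np.float64(0.508), 129), (np.float64(0.514), 127), (np.float64(0.52), 120), (np.float64(0.526), 91), (np.float64(0.532), 108), (np.float64(0.538), 109), (np.float64(0.544), 128), (np.float64(0.55), 127), (np.float64(0.556), 119), (np.float64(0.562), 105), (np.float64(0.568), 99), (np.float64(0.574), 131), (np.float64(0.58), 125), (np.float64(0.586), 121), (np.float64(0.592), 132), (np.float64(0.598), 132), (np.float64(0.604), 132), (np.float64(0.61), 132), (np.float64(0.616), 132)]
```

```bash
python3 -c "
from h import *
print(workorder.finish_job())"
```

```text
the job is handed in; nothing more can be done
None
```

The job is done and handed in. Four clothespins meant four clicks, and the tin is under the outlet with the tablets in it (one left in the wheel, tin not counted one by one). The cover is shut, all four pins are in the closed drawer, and the cup, ball and bottle have not moved.

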